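Restock the roller lane

ROBOT

A 7-joint arm with a two-finger parallel gripper is mounted at the origin on a cart in front of the work surface, level with it; the furniture and walls round the work are solid. World frame = base frame: x ahead of the robot, y to its left, z up, the work surface at z = 0. Lengths are in m, angles in rad, forces in N, time in s.
With the tool pointing down it reaches from about 0.425 to 0.95 m from the base axis. Payload 16.7 kg.
Tool frame: the origin (TCP) lies on the centre line of the jaws, within the pads' length; the fingertips stand robot.tips_ahead ahead of it and the grasp point (between the pads) is the TCP (robot.tips_ahead is the distance from the TCP to the fingertips, in m); y points along the fingers, z is the direction in which the jaws open and shut, and the axes are right-handed (so a half turn about y gives the same grasp; the last joint's range is limited). The gripper opens to 94 mm and grips with 3 to 60 N. Pads are 16 mm wide; open, the fingers measure 119 mm over their backs; the gripper's body (75 mm by 177 mm) begins 78 mm behind the grasp point.
Start: joints at [1.048, 0.426, 0.074, 1.606, -0.034, 1.111, -0.067], TCP at [0.246, -0.629, 0.224] pointing down, gripper open.
Joint ranges: [-2.85, 2.85], [-0.5, 2.14], [-1.23, 1.37], [0.21, 2.46], [-1.02, 4.16], [0.16, 2.05], [-2.73, 2.73]. Speed limits (rad/s): [1.89, 1.89, 2.39, 2.39, 3.01, 3.01, 3.01].

INTERFACE

Orientations are given as a rotation vector (axis times angle).
In Python, from workcell import robot gives the robot as it stands.
- The arm moves only by the tool jog_arm, never from a script. Its argument "increments" is a list of rows, each a list of 7 numbers: the shift along the world's x, y, z in mm, then the turn, a rotation vector about the world's x, y, z in degrees, then the opening, from 0 (shut) to 1 (fully open). In form: [[x, y, z, wx, wy, wz, fingers], ...]. A call has 1 to 20 rows; each row shifts and turns the commanded pose from where the row before left it; what a row does not reach is not made up. A row lasts 1/12 s, in which the tool goes at most 41.7 mm and 7.16 degrees, less where a joint would pass 70% of its speed; a pose out of reach is approached as far as the arm can. A call is refused whole if a number of a shift passes 41.7 or a number of a turn 7.16, either way. A call with a gripper value outside its range is refused whole. The fingers move at their own pace and stop on an object; "squeeze" is the grip in N (left out, the last holds). Time passes only in rows, so rows that do not move let the fingers close. It gives the time, the measured TCP pose, the force and the opening at its end, in the units of the state.
- robot.state(): the state, without advancing time (a new reading comes with each control period).
- robot.get_image(name): name is "scene" or "top" or "wrist"; returns a dict with "img" (400x640x3 uint8, red, green, blue), "range_z" (400x640 float32, m along the optical axis (not along the pixel's ray), 0 where there is no reading), "mtx" (3x3 intrinsics, pixels), "R" (3x3) and "t" (3): a world point X has camera coordinates R X + t; the wrist camera has in their place "T_tool_cam" (4x4, takes a point from camera to tool coordinates, whose origin is the TCP and whose axes are the tool frame's). Camera axes: x right, y down, z forward; pixel columns grow to the right and rows downward; lengths in m; the calibration is good to about 2 mm. A picture is of the moment at which its call begins: read the wrist's pose just before it.
- robot.hand_in(): hands the job in, once; it reports no verdict.
The state is a dict: "time_s": time; "qpos": joint angles; "qvel": joint speeds; "tau": joint torques, N m; "ee_pos": TCP position; "orientation": TCP orientation; "ft_force": force on the tool from outside, world axes, zero at the start; "wrist_torque": the same for the moment, N m; "opening": finger opening in m.
Only numpy, scipy, OpenCV 4.12 (cv2) and the standard library are available. Lean on these libraries where they do the work, as an engineer would, in place of code of your own. Each camera call takes 0.05 s, during which the arm holds its last target. There are 200 camera calls.

TASK

The roller lane on the bench has been emptied and its stop taken off. First slide the loose stop onto the rail at the lane's low end, rubber face up the lane, until it is fully home and the spring ball has snapped in; then load all the small brown cartons standing on the bench into the lane, long side across it, so that they roll down and stand closed up one behind the other against the stop. Set the count dial on the rack to the number of cartons now in the lane, and leave the bottle and tape roll on the bench where they are.

Things in the scene. Friction and masses are not known exactly. Their poses are not given: they have to be found in the camera images.
- rack: bench-top roller rack, fixed, 0.13 m wide, 0.57 m long. Origin: on the bench under its middle; z up, x level across the lane (roughly away from the robot), y along the lane in plan towards its high end (roughly to the robot's left). In order of y: cross rail for the stop (y = -0.261), sloped lane, grey bracket with the count dial on top (axis at y = 0.230, deck 105 mm above the bench).
- lane: the lane, sloped 5 degrees. Origin: on its centreline on the plane of the roller tops, where the fitted stop's face comes (55 mm above the bench). x across, y UP the slope, z square to the rollers. Free-running rollers 18 mm thick every 22 mm, y = 0.015 to 0.389. Side walls 92 mm apart inside, 5 mm thick, 15 mm higher than the rollers, y = 0.006 to 0.405.
- load_point (a point): axes as lane; on its centreline on the roller tops, y = 0.340. The lane is open from above from y = 0.21 to 0.405; a carton set on the rollers here, its 66 mm side along the lane, and let go rolls down by itself (at up to about 0.3 m/s). The dial's deck begins 71 mm further up, 14 mm higher than the rollers.
- top_guide (a point): axes as lane; over the lane's middle line, 90 mm above the rollers: a hold-down strap along the lane (x = 0.012 to 0.030, y = 0.052 to 0.208, underside 88 mm above the rollers), on two brackets from the far (+x) wall at y = 0.068 and 0.192 (highest 102 mm, x = 0.014 to 0.058). Cartons roll through below it; they cannot be put in from above there.
- rail_home (a point): axes as rack. Where stop's origin lies when the stop is home (26.5 mm above the bench). The rail runs along x: a T, head 24 mm wide, 6 mm thick, top 13.5 mm above this point, web 12 mm wide. The head spans x = -0.035 to 0.029, its start tapered in plan to web width at x = -0.055. At x = 0.029 an end block, 13 mm higher than the rail, halts the stop. The spring ball is at x = 0.
- rail_landing (a point): axes as rack; on the rail 78 mm before rail_home, on the robot's side. Here (x = -0.105 to -0.055 from rail_home) the rail is a round-topped bar 12 mm wide, as high as the head but without its overhang: the stop can be set down over it from above with its origin at this point, then slid along the rack's +x onto the T head.
- detent (a joint): spring ball in the rail's top: 0 = up (2 mm proud of the rail), up to 0.0032 m = pressed down. The stop presses it down while sliding over it (a push of 5 to 15 N along the rail passes it); it springs up into the window in the stop's foot when the stop is home, and then holds the stop.
- stop: loose lane stop, 0.25 kg, 86 mm high: steel foot 56 mm long (x) and 36 mm wide with a T-slot, black bumper plate on it. Origin: centre of the foot's underside; z up; x along the slot, its +x end goes onto the rail first; +y: the bumper's rubber face, which must look up the lane. At the start it stands on its foot on the bench right of the rack, turned by up to 0.6 rad from the rack.
- stop_slot (a point): in stop's frame at (0, 0, 13.5) mm: middle of the underside of the foot's roof, which rides on the rail's top (a window here takes the spring ball; the +x end is ramped). The slot below is 27 mm wide and 8.5 mm high, with lips below it, 5 mm thick, that leave a gap of 16 mm.
- stop_grip (a point): in stop's frame at (0, 16, 63) mm: middle of the bumper plate's thickness, 22 mm below its top, for a grasp from above across the plate's two ends (56 mm apart along the stop's x). The plate is 14 mm thick, leans back 5 degrees (square to the lane) and stands 64 mm above the foot. Held lightly (about 12 N) it follows the rail; held hard a little off line it binds.
- dial (a joint): count dial: black bar knob with a white pointer line, turning about a vertical axis; rad, growing clockwise from above, range -0.15 to 2.8; stays where it is left (friction 0.03 N m). Pointing at the mark with n dots = n x 0.5236. Pointer (bar's long axis) in the rack's frame: 75 degrees minus the value, from +x towards +y. Starts between -0.05 and 0.6.
- dial_grip (a point): on the dial's axis, 1.5 mm below the top of its bar (bar 46 mm long, 11 mm wide, 26 mm high on a disc of 52 mm). The disc's top lies 23.5 mm below this point, the deck 32 mm below. Round it on the far side (rack's +x), 42 mm from the axis, marks every 30 degrees, clockwise from the left: a ring for none, then 1 to 5 black dots as on a die.
- carton_1: small closed brown cardboard carton, 66 mm (x) by 80 mm (y) by 66 mm high, about 0.16 kg; origin in the centre of its underside, z up. All such cartons are alike; 3 to 5 of the five are there (None: absent). At the start on the bench in front of the rack and its rail, x pointing away from the robot within about 0.45 rad; grasp across the 66 mm (x) from above.
- carton_1_mid (a point): the middle of carton_1, 33 mm above its underside (None if the carton is absent).
- carton_2: small closed brown cardboard carton, 66 mm (x) by 80 mm (y) by 66 mm high, about 0.16 kg; origin in the centre of its underside, z up. All such cartons are alike; 3 to 5 of the five are there (None: absent). At the start on the bench in front of the rack and its rail, x pointing away from the robot within about 0.45 rad; grasp across the 66 mm (x) from above.
- carton_2_mid (a point): the middle of carton_2, 33 mm above its underside (None if the carton is absent).
- carton_3: small closed brown cardboard carton, 66 mm (x) by 80 mm (y) by 66 mm high, about 0.16 kg; origin in the centre of its underside, z up. All such cartons are alike; 3 to 5 of the five are there (None: absent). At the start on the bench in front of the rack and its rail, x pointing away from the robot within about 0.45 rad; grasp across the 66 mm (x) from above.
- carton_3_mid (a point): the middle of carton_3, 33 mm above its underside (None if the carton is absent).
- carton_4: small closed brown cardboard carton, 66 mm (x) by 80 mm (y) by 66 mm high, about 0.16 kg; origin in the centre of its underside, z up. All such cartons are alike; 3 to 5 of the five are there (None: absent). At the start on the bench in front of the rack and its rail, x pointing away from the robot within about 0.45 rad; grasp across the 66 mm (x) from above.
- carton_4_mid (a point): the middle of carton_4, 33 mm above its underside (None if the carton is absent).
- carton_5: small closed brown cardboard carton, 66 mm (x) by 80 mm (y) by 66 mm high, about 0.16 kg; origin in the centre of its underside, z up. All such cartons are alike; 3 to 5 of the five are there (None: absent). At the start on the bench in front of the rack and its rail, x pointing away from the robot within about 0.45 rad; grasp across the 66 mm (x) from above.
- carton_5_mid (a point): the middle of carton_5, 33 mm above its underside (None if the carton is absent).
- oil_bottle: small brown bottle, 46 mm wide, 126 mm tall, a bystander on the bench; origin under its centre.
- masking_tape: roll of masking tape lying flat, 104 mm wide, 25 mm high, a bystander; origin under its centre.
Not all that is in view belongs to the job. What is shaped like the carton_1 but purple or turquoise is not meant.

How it is judged:
On the way:
1. the stop is home on the rail, upright, rubber face up the lane, with the spring ball snapped in, before any carton is in the lane (x of stop in the frame of rail_home between -0.004 and 0.004 m and y of stop in the frame of rail_home between -0.004 and 0.004 m and z of stop in the frame of rail_home between -0.004 and 0.004 m and angle between the x axis of stop and the x axis of rack, either way round below 0.1 rad and y of stop_grip in the frame of rail_home above 0.005 m and angle between stop's own z axis and vertical below 0.1 rad and value of joint detent below 0.0012 m and not (x of carton_1_mid in the frame of lane between -0.012 and 0.012 m and y of carton_1_mid in the frame of lane above 0.02 m and z of carton_1_mid in the frame of lane between 0.022 and 0.05 m) and not (x of carton_2_mid in the frame of lane between -0.012 and 0.012 m and y of carton_2_mid in the frame of lane above 0.02 m and z of carton_2_mid in the frame of lane between 0.022 and 0.05 m) and not (x of carton_3_mid in the frame of lane between -0.012 and 0.012 m and y of carton_3_mid in the frame of lane above 0.02 m and z of carton_3_mid in the frame of lane between 0.022 and 0.05 m) and not (x of carton_4_mid in the frame of lane between -0.012 and 0.012 m and y of carton_4_mid in the frame of lane above 0.02 m and z of carton_4_mid in the frame of lane between 0.022 and 0.05 m) and not (x of carton_5_mid in the frame of lane between -0.012 and 0.012 m and y of carton_5_mid in the frame of lane above 0.02 m and z of carton_5_mid in the frame of lane between 0.022 and 0.05 m)), for 0.2 s.
At the end, for the whole second after the job is handed in: Stop within 4 mm of home, ball up in its window; all cartons present at rest on the rollers, within 12 mm of the centreline, not lengthwise, closed up against the stop (gaps together at most 10 mm); dial within 0.14 rad of the mark with as many dots as there are cartons (x of stop in the frame of rail_home between -0.004 and 0.004 m and y of stop in the frame of rail_home between -0.004 and 0.004 m and z of stop in the frame of rail_home between -0.004 and 0.004 m and angle between the x axis of stop and the x axis of rack, either way round below 0.1 rad and y of stop_grip in the frame of rail_home above 0.005 m and angle between stop's own z axis and vertical below 0.1 rad and value of joint detent below 0.0012 m and x of carton_1_mid in the frame of lane between -0.012 and 0.012 m and y of each of carton_1_mid, carton_2_mid, carton_3_mid, carton_4_mid, carton_5_mid in the frame of lane above 0.02 m and z of carton_1_mid in the frame of lane between 0.022 and 0.05 m and angle between the y axis of each of carton_1, carton_2, carton_3, carton_4, carton_5 and the y axis of lane, either way round above 0.8 rad and linear speed of each of carton_1, carton_2, carton_3, carton_4, carton_5 below 0.03 m/s and x of carton_2_mid in the frame of lane between -0.012 and 0.012 m and z of carton_2_mid in the frame of lane between 0.022 and 0.05 m and x of carton_3_mid in the frame of lane between -0.012 and 0.012 m and z of carton_3_mid in the frame of lane between 0.022 and 0.05 m and x of carton_4_mid in the frame of lane between -0.012 and 0.012 m and z of carton_4_mid in the frame of lane between 0.022 and 0.05 m and x of carton_5_mid in the frame of lane between -0.012 and 0.012 m and z of carton_5_mid in the frame of lane between 0.022 and 0.05 m and (((z of carton_1_mid in the frame of lane above 0.02 m or value of joint dial above 99 rad) and (z of carton_2_mid in the frame of lane above 0.02 m or value of joint dial above 99 rad) and (z of carton_3_mid in the frame of lane above 0.02 m or value of joint dial above 99 rad) and z of each of carton_4_mid, carton_5_mid in the frame of lane below -5 m and value of joint dial between 1.4308 and 1.7108 rad and y of each of carton_1_mid, carton_2_mid, carton_3_mid in the frame of lane below 0.1765 m) or ((z of carton_1_mid in the frame of lane above 0.02 m or value of joint dial above 99 rad) and (z of carton_2_mid in the frame of lane above 0.02 m or value of joint dial above 99 rad) and z of each of carton_3_mid, carton_5_mid in the frame of lane below -5 m and (z of carton_4_mid in the frame of lane above 0.02 m or value of joint dial above 99 rad) and value of joint dial between 1.4308 and 1.7108 rad and y of each of carton_1_mid, carton_2_mid, carton_4_mid in the frame of lane below 0.1765 m) or ((z of carton_1_mid in the frame of lane above 0.02 m or value of joint dial above 99 rad) and (z of carton_2_mid in the frame of lane above 0.02 m or value of joint dial above 99 rad) and z of each of carton_3_mid, carton_4_mid in the frame of lane below -5 m and (z of carton_5_mid in the frame of lane above 0.02 m or value of joint dial above 99 rad) and value of joint dial between 1.4308 and 1.7108 rad and y of each of carton_1_mid, carton_2_mid, carton_5_mid in the frame of lane below 0.1765 m) or ((z of carton_1_mid in the frame of lane above 0.02 m or value of joint dial above 99 rad) and z of each of carton_2_mid, carton_5_mid in the frame of lane below -5 m and (z of carton_3_mid in the frame of lane above 0.02 m or value of joint dial above 99 rad) and (z of carton_4_mid in the frame of lane above 0.02 m or value of joint dial above 99 rad) and value of joint dial between 1.4308 and 1.7108 rad and y of each of carton_1_mid, carton_3_mid, carton_4_mid in the frame of lane below 0.1765 m) or ((z of carton_1_mid in the frame of lane above 0.02 m or value of joint dial above 99 rad) and z of each of carton_2_mid, carton_4_mid in the frame of lane below -5 m and (z of carton_3_mid in the frame of lane above 0.02 m or value of joint dial above 99 rad) and (z of carton_5_mid in the frame of lane above 0.02 m or value of joint dial above 99 rad) and value of joint dial between 1.4308 and 1.7108 rad and y of each of carton_1_mid, carton_3_mid, carton_5_mid in the frame of lane below 0.1765 m) or ((z of carton_1_mid in the frame of lane above 0.02 m or value of joint dial above 99 rad) and z of each of carton_2_mid, carton_3_mid in the frame of lane below -5 m and (z of carton_4_mid in the frame of lane above 0.02 m or value of joint dial above 99 rad) and (z of carton_5_mid in the frame of lane above 0.02 m or value of joint dial above 99 rad) and value of joint dial between 1.4308 and 1.7108 rad and y of each of carton_1_mid, carton_4_mid, carton_5_mid in the frame of lane below 0.1765 m) or (z of each of carton_1_mid, carton_5_mid in the frame of lane below -5 m and (z of carton_2_mid in the frame of lane above 0.02 m or value of joint dial above 99 rad) and (z of carton_3_mid in the frame of lane above 0.02 m or value of joint dial above 99 rad) and (z of carton_4_mid in the frame of lane above 0.02 m or value of joint dial above 99 rad) and value of joint dial between 1.4308 and 1.7108 rad and y of each of carton_2_mid, carton_3_mid, carton_4_mid in the frame of lane below 0.1765 m) or (z of each of carton_1_mid, carton_4_mid in the frame of lane below -5 m and (z of carton_2_mid in the frame of lane above 0.02 m or value of joint dial above 99 rad) and (z of carton_3_mid in the frame of lane above 0.02 m or value of joint dial above 99 rad) and (z of carton_5_mid in the frame of lane above 0.02 m or value of joint dial above 99 rad) and value of joint dial between 1.4308 and 1.7108 rad and y of each of carton_2_mid, carton_3_mid, carton_5_mid in the frame of lane below 0.1765 m) or (z of each of carton_1_mid, carton_3_mid in the frame of lane below -5 m and (z of carton_2_mid in the frame of lane above 0.02 m or value of joint dial above 99 rad) and (z of carton_4_mid in the frame of lane above 0.02 m or value of joint dial above 99 rad) and (z of carton_5_mid in the frame of lane above 0.02 m or value of joint dial above 99 rad) and value of joint dial between 1.4308 and 1.7108 rad and y of each of carton_2_mid, carton_4_mid, carton_5_mid in the frame of lane below 0.1765 m) or (z of each of carton_1_mid, carton_2_mid in the frame of lane below -5 m and (z of carton_3_mid in the frame of lane above 0.02 m or value of joint dial above 99 rad) and (z of carton_4_mid in the frame of lane above 0.02 m or value of joint dial above 99 rad) and (z of carton_5_mid in the frame of lane above 0.02 m or value of joint dial above 99 rad) and value of joint dial between 1.4308 and 1.7108 rad and y of each of carton_3_mid, carton_4_mid, carton_5_mid in the frame of lane below 0.1765 m) or ((z of carton_1_mid in the frame of lane above 0.02 m or value of joint dial above 99 rad) and (z of carton_2_mid in the frame of lane above 0.02 m or value of joint dial above 99 rad) and (z of carton_3_mid in the frame of lane above 0.02 m or value of joint dial above 99 rad) and (z of carton_4_mid in the frame of lane above 0.02 m or value of joint dial above 99 rad) and z of carton_5_mid in the frame of lane below -5 m and value of joint dial between 1.9544 and 2.2344 rad and y of each of carton_1_mid, carton_2_mid, carton_3_mid, carton_4_mid in the frame of lane below 0.242 m) or ((z of carton_1_mid in the frame of lane above 0.02 m or value of joint dial above 99 rad) and (z of carton_2_mid in the frame of lane above 0.02 m or value of joint dial above 99 rad) and (z of carton_3_mid in the frame of lane above 0.02 m or value of joint dial above 99 rad) and z of carton_4_mid in the frame of lane below -5 m and (z of carton_5_mid in the frame of lane above 0.02 m or value of joint dial above 99 rad) and value of joint dial between 1.9544 and 2.2344 rad and y of each of carton_1_mid, carton_2_mid, carton_3_mid, carton_5_mid in the frame of lane below 0.242 m) or ((z of carton_1_mid in the frame of lane above 0.02 m or value of joint dial above 99 rad) and (z of carton_2_mid in the frame of lane above 0.02 m or value of joint dial above 99 rad) and z of carton_3_mid in the frame of lane below -5 m and (z of carton_4_mid in the frame of lane above 0.02 m or value of joint dial above 99 rad) and (z of carton_5_mid in the frame of lane above 0.02 m or value of joint dial above 99 rad) and value of joint dial between 1.9544 and 2.2344 rad and y of each of carton_1_mid, carton_2_mid, carton_4_mid, carton_5_mid in the frame of lane below 0.242 m) or ((z of carton_1_mid in the frame of lane above 0.02 m or value of joint dial above 99 rad) and z of carton_2_mid in the frame of lane below -5 m and (z of carton_3_mid in the frame of lane above 0.02 m or value of joint dial above 99 rad) and (z of carton_4_mid in the frame of lane above 0.02 m or value of joint dial above 99 rad) and (z of carton_5_mid in the frame of lane above 0.02 m or value of joint dial above 99 rad) and value of joint dial between 1.9544 and 2.2344 rad and y of each of carton_1_mid, carton_3_mid, carton_4_mid, carton_5_mid in the frame of lane below 0.242 m) or (z of carton_1_mid in the frame of lane below -5 m and (z of carton_2_mid in the frame of lane above 0.02 m or value of joint dial above 99 rad) and (z of carton_3_mid in the frame of lane above 0.02 m or value of joint dial above 99 rad) and (z of carton_4_mid in the frame of lane above 0.02 m or value of joint dial above 99 rad) and (z of carton_5_mid in the frame of lane above 0.02 m or value of joint dial above 99 rad) and value of joint dial between 1.9544 and 2.2344 rad and y of each of carton_2_mid, carton_3_mid, carton_4_mid, carton_5_mid in the frame of lane below 0.242 m) or ((z of carton_1_mid in the frame of lane above 0.02 m or value of joint dial above 99 rad) and (z of carton_2_mid in the frame of lane above 0.02 m or value of joint dial above 99 rad) and (z of carton_3_mid in the frame of lane above 0.02 m or value of joint dial above 99 rad) and (z of carton_4_mid in the frame of lane above 0.02 m or value of joint dial above 99 rad) and (z of carton_5_mid in the frame of lane above 0.02 m or value of joint dial above 99 rad) and value of joint dial between 2.47799 and 2.75799 rad and y of each of carton_1_mid, carton_2_mid, carton_3_mid, carton_4_mid, carton_5_mid in the frame of lane below 0.3075 m))); the robot touches nothing.
It fails at once if the oil bottle is moved more than 4 cm (distance of oil_bottle from where it was at the start of the episode above 0.04 m).
It fails at once if the masking tape is moved more than 4 cm (distance of masking_tape from where it was at the start of the episode above 0.04 m).
Of carton_1, carton_2, carton_3, carton_4, carton_5 only 3 to 5 are there at a start; the rules pass over those that are not, and their reading is None.
At some moment in a run one of carton_1, carton_2, carton_3, carton_4, carton_5 may be knocked a few centimetres aside while the robot is not near it.
Once in a run the grip may slacken for a moment while it holds something.
It also fails if it takes over 210 s, if anything falls off the work surface, if the arm or the gripper's body presses on something with over 40 N, if the wrist force passes 120 N, or if a joint passes its speed limit or range.

## Working session

There is one attempt and no reset: what is moved stays moved. The work goes in short steps, Python scripts to look and compute and a tool call to move; the robot and the scene stay as the last step left them, time stands still between calls to the robot, and variables do not carry over. Pictures are saved under pics/ and viewed, on a budget of 14 in all, crops included, one or two more only if the job needs it, and the job is handed in when it is done.

Besides the shell and the picture viewer there is one more tool, called after "Call:" by a JSON object that holds its "api" and its "payload". jog_arm: Moves the arm, as the interface text tells. Its arguments: {"type":"object","properties":{"increments":{"type":"array","items":{"type":"array","items":{"type":"number"}}},"squeeze":{"type":"number"}},"required":["increments"]}

```bash
mkdir -p pics; cat > h.py <<'E'
import numpy as np, cv2
from workcell import robot
from scipy.spatial.transform import Rotation as Ro
def cloud(d):
    z=d["range_z"];v,u=np.mgrid[:400,:640];K=d["mtx"]
    P=np.stack([(u-K[0,2])/K[0,0]*z,(v-K[1,2])/K[1,1]*z,z],-1)
    return P
def grab(n):
    s=robot.state(); d=robot.get_image(n); P=cloud(d)
    if n=="wrist":
        T=d["T_tool_cam"]; R=Ro.from_rotvec(s["orientation"]).as_matrix()
        W=(P@T[:3,:3].T+T[:3,3])@R.T+s["ee_pos"]
    else: W=(P-d["t"])@d["R"]
    W[d["range_z"]<=0]=np.nan
    return d["img"],W,d
def save(n,img): cv2.imwrite("pics/"+n+".png",img[...,::-1])
E
python3 - <<'E'
from h import *
print(robot.state(), robot.tips_ahead)
for n in ("scene","top"):
    i,W,d=grab(n); save(n+"0",i); np.savez(n+"0",i=i,W=W,K=d["mtx"],R=d["R"],t=d["t"])
    print(n,d["mtx"],-d["R"].T@d["t"])
    print(np.isfinite(W[...,2]).mean())
E
```

```text
{'time_s': 0.0, 'qpos': array([ 1.04847794,  0.42671997,  0.07383638,  1.60662018, -0.03407824,
        1.11074321, -0.0671064 ]), 'qvel': array([ 2.90033491e-04,  3.60913838e-04, -1.48477858e-03,  1.42150115e-05,
        5.00862910e-04, -1.64335833e-03, -1.86494492e-04]), 'tau': array([ 4.48509636e-04, -9.35825729e+01,  3.66624422e+00, -4.54189074e+01,
       -4.89161164e-02,  2.02442642e-02,  1.55875937e-04]), 'ee_pos': array([ 0.24569127, -0.62826423,  0.22377736]), 'orientation': array([-0.38088732,  2.01907325, -2.01663584]), 'ft_force': array([-0.37799683, -0.61721495, -0.47965832]), 'wrist_torque': array([ 0.027665  ,  0.01998437, -0.02614622]), 'opening': 0.09385705667025886} 0.019
scene [[385.44977002   0.         313.99915789]
 [  0.         385.44977002 210.1700085 ]
 [  0.           0.           1.        ]] [-0.03520479  0.52819611  1.09256413]
0.99597265625
top [[509.42933444   0.         316.53234341]
 [  0.         509.42933444 198.14030921]
 [  0.           0.           1.        ]] [-0.46043478  0.42015958  1.54973196]
0.99603125
```

View pics/scene0.png

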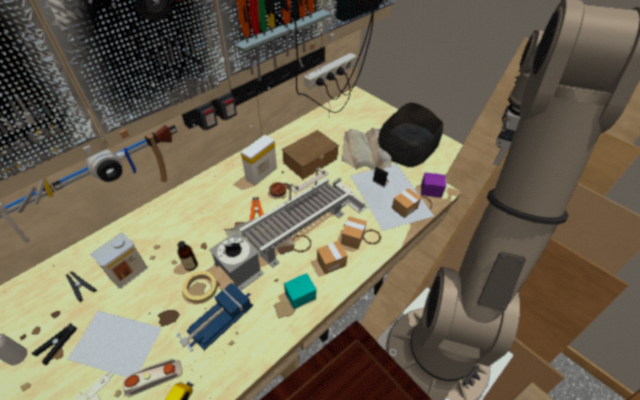

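View pics/top0.png

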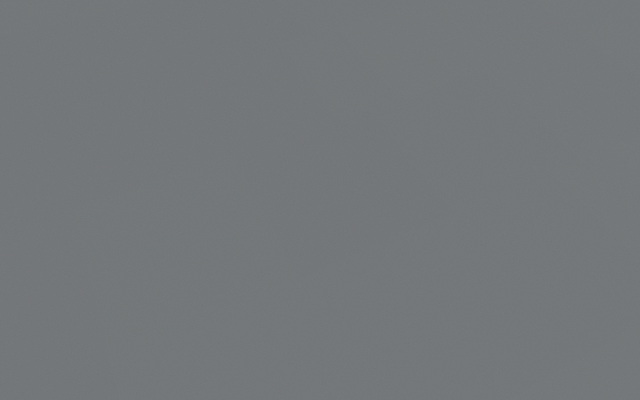

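```bash
python3 - <<'E'
from h import *
t=np.load("top0.npz"); print("top z",np.nanpercentile(t['W'][...,2],[1,50,99]))
D=np.load("scene0.npz"); i,W=D['i'],D['W']
for n,(u,v) in dict(c1=(332,253),c2=(353,228),c3=(406,197),turq=(300,285),pur=(433,180),stop=(380,170),dial=(234,243),bottle=(187,255),tape=(200,275),railend=(352,207)).items():
    print(n,np.round(W[v-3:v+4:3,u],3).tolist())
hsv=cv2.cvtColor(i,cv2.COLOR_RGB2HSV)
# carton top faces
m=(abs(W[...,2]-.066)<.008)
n,l,st,c=cv2.connectedComponentsWithStats(m.astype(np.uint8))
for k in range(1,n):
    if st[k,4]>60:
        p=W[l==k][:,:2].astype(np.float32); r=cv2.minAreaRect(p)
        print(np.round(c[k]),st[k,4],np.round(r[0],3),np.round(r[1],3),round(r[2],1),hsv[l==k].mean(0).round())
crop=i[110:310,170:470]; save("crop0",cv2.resize(crop,(795,530),interpolation=cv2.INTER_CUBIC))
E
```

```text
top z [1.42804218 1.42927516 1.43047475]
c1 [[0.426, -0.008, 0.061], [0.416, 0.002, 0.065], [0.407, 0.011, 0.066]]
c2 [[0.447, -0.131, 0.065], [0.438, -0.122, 0.064], [0.43, -0.113, 0.064]]
c3 [[0.41, -0.375, 0.066], [0.402, -0.365, 0.064], [0.394, -0.356, 0.062]]
turq [[0.41, 0.146, 0.062], [0.401, 0.154, 0.065], [0.394, 0.161, 0.066]]
pur [[0.396, -0.524, 0.062], [0.385, -0.508, 0.065], [0.377, -0.496, 0.064]]
stop [[0.589, -0.45, 0.029], [0.547, -0.39, 0.081], [0.542, -0.386, 0.071]]
dial [[0.644, 0.211, 0.105], [0.614, 0.228, 0.136], [0.61, 0.232, 0.129]]
bottle [[0.714, 0.34, 0.094], [0.713, 0.344, 0.083], [0.71, 0.349, 0.074]]
tape [[0.676, 0.337, 0.018], [0.667, 0.343, 0.017], [0.673, 0.345, -0.006]]
railend [[nan, nan, nan], [0.535, -0.229, 0.005], [0.53, -0.225, -0.004]]
[388.  89.] 182 [ 0.876 -0.861] [0.385 0.022] 0.9 [18. 38. 98.]
[236. 138.] 468 [ 1.088 -0.161] [0.739 0.017] 89.9 [ 18.  86. 122.]
[451. 122.] 128 [ 0.548 -0.862] [0.2   0.016] 0.3 [18. 39. 98.]
[412. 122.] 156 [ 0.654 -0.72 ] [0.203 0.093] 42.4 [20. 54. 29.]
[405. 151.] 196 [ 0.553 -0.596] [0.263 0.121] 46
[... 505 characters left out ...]
 [0.561 0.034] [0.287 0.011] 88.9 [24. 21. 87.]
[353. 228.] 378 [ 0.44  -0.126] [0.065 0.084] 23.8 [ 26. 102. 187.]
[586. 259.] 850 [-0.159 -0.57 ] [0.243 0.044] 1.1 [ 15. 134. 106.]
[331. 252.] 440 [0.421 0.   ] [0.081 0.067] 70.9 [ 27. 103. 186.]
[125. 268.] 128 [0.819 0.503] [0.104 0.02 ] 88.7 [ 15. 116.  95.]
[237. 268.] 121 [0.591 0.266] [0.145 0.072] 41.1 [33. 21. 67.]
[299. 287.] 536 [0.401 0.157] [0.081 0.068] 73.8 [ 87. 242. 160.]
[230. 298.] 465 [0.513 0.328] [0.083 0.069] 4.2 [102. 142.  92.]
[431. 365.] 278 [-0.004  0.041] [0.173 0.093] 4.5 [15. 42. 45.]
[  9. 350.] 87 [0.793 0.844] [0.02  0.049] 36.4 [17. 31. 99.]
[174. 393.] 177 [0.392 0.586] [0.034 0.037] 23.6 [ 28. 244. 201.]
```

View pics/crop0.png

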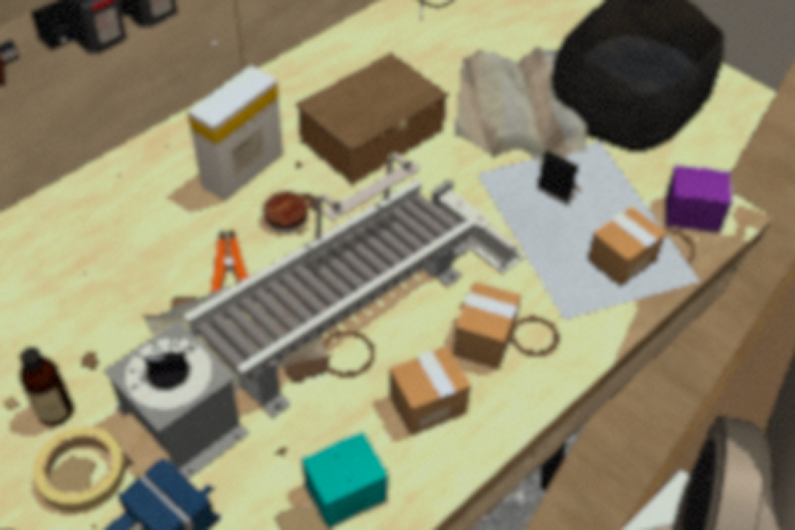

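Call:
{"api": "jog_arm", "payload": {"increments": [[20,22,10,0,0,0,1],[20,22,10,0,0,0,1],[20,22,10,0,0,0,1],[20,22,10,0,0,0,1],[20,22,10,0,0,0,1],[20,22,10,0,0,0,1],[20,22,10,0,0,0,1],[20,22,10,0,0,0,1],[20,22,10,0,0,0,1],[20,22,10,0,0,0,1],[20,22,10,0,0,0,1],[20,22,10,0,0,0,1],[0,0,0,0,0,0,1],[0,0,0,0,0,0,1]]}}

```text
time_s: 1.27
ee_pos: [0.487, -0.3632, 0.3446]
orientation: [-0.383, 2.016, -2.016]
ft_force: [-1.0, -0.3, -0.5]
opening: 0.094
```

```bash
python3 - <<'E'
from h import *
s=robot.state(); print(s['time_s'],s['ee_pos'],Ro.from_rotvec(s['orientation']).as_matrix().round(3),s['qpos'].round(3))
i,W,d=grab("wrist"); print(d["T_tool_cam"].round(3)); save("w1",i); np.savez("w1",i=i,W=W)
print(W[200,320],W[20,20],W[20,620],W[380,20],W[380,620])
E
```

```text
1.2667 [ 0.48701213 -0.36316617  0.34456342] [[-0.93   0.     0.367]
 [-0.367  0.    -0.93 ]
 [-0.    -1.    -0.   ]] [ 0.6    0.237 -0.08   1.604  0.019  1.301 -0.677]
[[-0.     0.961  0.278 -0.081]
 [-0.    -0.278  0.961 -0.159]
 [ 1.     0.     0.    -0.001]
 [ 0.     0.     0.     1.   ]]
[ 0.43329415 -0.38832006  0.00510692] [ 0.52524248  0.12377669 -0.00122366] [ 0.84972878 -0.69822748 -0.00110101] [ 0.47741937 -0.28817133  0.44484657] [ 0.53617677 -0.40766083  0.45512426]
```

View pics/w1.png

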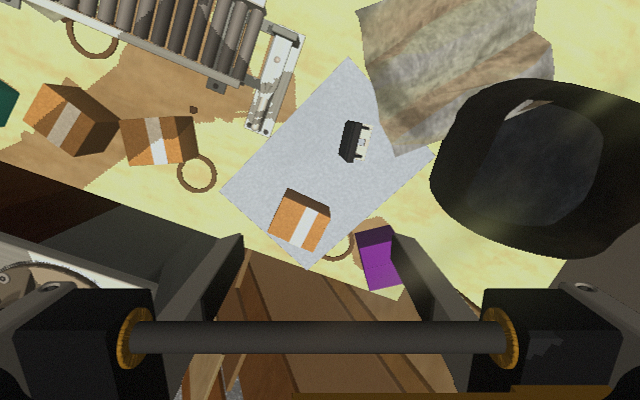

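```bash
python3 - <<'E'
from h import *
D=np.load("w1.npz"); i,W=D['i'],D['W']; Z=W[...,2]
hsv=cv2.cvtColor(i,cv2.COLOR_RGB2HSV)
def rect(m,name,mn=20):
    n,l,st,c=cv2.connectedComponentsWithStats(m.astype(np.uint8))
    for k in range(1,n):
        if st[k,4]>mn:
            p=W[l==k]; r=cv2.minAreaRect(p[:,:2].astype(np.float32))
            print(name,c[k].round(),st[k,4],np.round(r[0],4),np.round(r[1],4),round(r[2],1),'z',np.percentile(p[:,2],[5,50,95]).round(4),'hsv',hsv[l==k].mean(0).round())
top=np.zeros_like(Z,bool); top[:260]=1
rect(top&(Z>.058)&(Z<.070)&(hsv[...,1]>60)&(hsv[...,0]<35),'carton',60)
box=np.zeros_like(top); box[110:175,325:385]=1
rect(box&(Z>.078)&(Z<.092),'plate top',10)
rect(box&(Z>.010)&(Z<.07),'stop mid',10)
rb=np.zeros_like(top); rb[25:140,225:315]=1
rect(rb&(Z>.034)&(Z<.044),'rail',30)
rect(rb&(Z>.046)&(Z<.06),'endblk',10)
q=box&(Z>.006); 
for z0 in np.arange(.01,.09,.01):
    p=W[box&(abs(Z-z0)<.004)]
    if len(p)>5: print(round(z0,2),len(p),p.min(0).round(4),p.max(0).round(4))
save("crop1",np.hstack([cv2.resize(i[20:140,200:330],(396,366),interpolation=2),cv2.resize(i[105:185,315:400],(396,366),interpolation=2)]))
E
```

```text
carton [391.   8.] 293 [ 0.719  -0.3718] [0.0116 0.0606] 47.1 z [0.0582 0.0612 0.0663] hsv [ 22.  67. 161.]
carton [ 59. 119.] 2342 [ 0.4214 -0.0007] [0.0814 0.0666] 71.4 z [0.0613 0.0649 0.0663] hsv [ 16. 152. 147.]
carton [610. 139.] 478 [ 0.6854 -0.7148] [0.1349 0.037 ] 61.1 z [0.0587 0.0643 0.0693] hsv [24. 90. 31.]
carton [171. 139.] 858 [ 0.4534 -0.1522] [0.0671 0.0279] 30.2 z [0.061  0.0648 0.0663] hsv [ 16. 149. 158.]
carton [136. 142.] 1205 [ 0.4319 -0.1079] [0.065  0.0388] 25.7 z [0.0636 0.0649 0.0663] hsv [ 16. 153. 146.]
carton [286. 218.] 1000 [ 0.4016 -0.3454] [0.0401 0.0655] 84.0 z [0.0632 0.0648 0.0662] hsv [ 16. 146. 193.]
carton [316. 231.] 560 [ 0.3979 -0.3912] [0.0284 0.0648] 86.9 z [0.0633 0.0648 0.0661] hsv [ 16. 143. 197.]
carton [574. 225.] 71 [ 0.5541 -0.7594] [0.0055 0.0318] 57.1 z [0.0588 0.0636 0.0694] hsv [21. 89. 21.]
plate top [353. 142.] 430 [ 0.5454 -0.3909] [0.0557 0.0143] 9.2 z [0.0803 0.083  0.0846] hsv [38. 17. 58.]
stop mid [382. 118.] 100 [ 0.5923 -0.4287] [0.0315 0.0089] 41.4 z [0.012  0.0183 0.0258] hsv [ 23.  58. 156.]
stop mid [344. 137.] 20
[... 402 characters left out ...]
.]
endblk [246.  52.] 771 [ 0.5999 -0.2112] [0.0802 0.0188] 0.3 z [0.0483 0.0537 0.056 ] hsv [ 20.  41. 107.]
endblk [285.  33.] 232 [ 0.6439 -0.2537] [0.0356 0.0101] 89.5 z [0.0491 0.0518 0.0533] hsv [ 30.  29. 136.]
0.01 971 [ 0.4816 -0.4703  0.006 ] [ 0.6017 -0.3414  0.0139]
0.02 360 [ 0.517  -0.4361  0.0162] [ 0.6035 -0.3873  0.0239]
0.03 61 [ 0.52   -0.4206  0.0262] [ 0.6033 -0.3763  0.0339]
0.04 31 [ 0.52   -0.3847  0.0368] [ 0.5703 -0.3768  0.0437]
0.05 39 [ 0.5202 -0.3854  0.0462] [ 0.5711 -0.3777  0.0539]
0.06 44 [ 0.5202 -0.3864  0.0561] [ 0.5718 -0.3788  0.0638]
0.07 42 [ 0.5226 -0.3871  0.0663] [ 0.5723 -0.3795  0.0737]
0.08 371 [ 0.5178 -0.402   0.0761] [ 0.5734 -0.3806  0.084 ]
```

View pics/crop1.png

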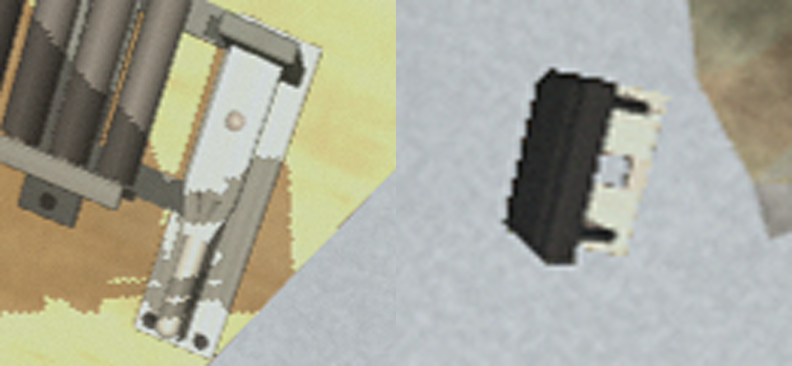

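```bash
python3 - <<'E'
from h import *
D=np.load("w1.npz"); i,W=D['i'],D['W']; Z=W[...,2]
rb=np.zeros_like(Z,bool); rb[25:140,225:315]=1
p=W[rb&(Z>.0365)&(Z<.042)]
for x in np.arange(.505,.65,.008):
    q=p[abs(p[:,0]-x)<.003]
    if len(q)>4: print('slice',round(x,3),len(q),np.percentile(q[:,1],[2,50,98]).round(4),np.median(q[:,2]).round(4))
e=W[rb&(Z>.0485)&(Z<.056)&(W[...,1]<-.23)]; print('blk',np.percentile(e,[1,50,99],axis=0).round(4))
# walls from wrist & scene
S=np.load("scene0.npz")
for nm,w in (('w',W),('s',S['W'])):
  for y in np.arange(-.24,.2,.03):
    for lo,hi in ((.53,.585),(.64,.69)):
      zt=.055+.015+ (y+.235)*np.tan(np.radians(5))
      m=(abs(w[...,1]-y)<.006)&(w[...,0]>lo)&(w[...,0]<hi)&(abs(w[...,2]-zt)<.005)
      q=w[m]
      if len(q)>3: print(nm,round(y,2),len(q),np.percentile(q[:,0],[5,50,95]).round(4))
# dial
s=S['W'];m=(abs(s[...,0]-.61)<.08)&(abs(s[...,1]-.23)<.09)
for a,b in ((.127,.145),(.099,.110)):
  q=s[m&(s[...,2]>a)&(s[...,2]<b)]; r=cv2.minAreaRect(q[:,:2].astype(np.float32)); print(len(q),r,np.median(q,0))
E
```

```text
slice 0.505 6 [-0.2541 -0.2519 -0.2493] 0.0373
slice 0.513 26 [-0.2563 -0.2522 -0.2473] 0.0389
slice 0.521 27 [-0.2569 -0.2526 -0.2473] 0.0386
slice 0.529 29 [-0.257  -0.2525 -0.2472] 0.0384
slice 0.537 29 [-0.2572 -0.2528 -0.2478] 0.0383
slice 0.545 31 [-0.2579 -0.2531 -0.2478] 0.0382
slice 0.553 31 [-0.2581 -0.253  -0.248 ] 0.0382
slice 0.561 48 [-0.2603 -0.2523 -0.2435] 0.039
slice 0.569 62 [-0.2617 -0.2526 -0.2432] 0.0386
slice 0.577 75 [-0.2639 -0.2529 -0.2412] 0.0388
slice 0.585 77 [-0.264  -0.2521 -0.2414] 0.0392
slice 0.593 80 [-0.2643 -0.2531 -0.2415] 0.0389
slice 0.601 79 [-0.2646 -0.253  -0.2417] 0.039
slice 0.609 78 [-0.2643 -0.2537 -0.2417] 0.0391
slice 0.617 81 [-0.2646 -0.2531 -0.2419] 0.0392
slice 0.625 85 [-0.2646 -0.2529 -0.2415] 0.039
slice 0.633 85 [-0.2649 -0.2534 -0.2417] 0.039
slice 0.641 31 [-0.2712 -0.2547 -0.2382] 0.039
blk [[ 0.6388 -0.2711  0.0489]
 [ 0.6434 -0.254   0.0518]
 [ 0.6486 -0.2364  0.054 ]]
w -0.21 83 [0.554  0.5589 0.5638]
w -0.21 47 [0.6563 0.6581 0.6613]
w -0.18 86 [0.5543 0.5591 0.564 ]
w -0.15 89 [0.5548 0.5597 0.5643]
w -0.12 95 [0.5551 0
[... 648 characters left out ...]
 0.0 8 [0.5568 0.5619 0.5659]
s 0.0 7 [0.6576 0.6646 0.6686]
s 0.03 6 [0.5576 0.5609 0.5644]
s 0.03 9 [0.6576 0.6619 0.6683]
s 0.06 10 [0.5568 0.5614 0.5655]
s 0.06 8 [0.6592 0.6629 0.668 ]
s 0.09 11 [0.5568 0.5617 0.5664]
s 0.09 10 [0.6604 0.6637 0.6686]
s 0.12 9 [0.5588 0.5617 0.5668]
s 0.12 12 [0.6599 0.6648 0.671 ]
s 0.15 10 [0.5587 0.5606 0.568 ]
s 0.15 11 [0.6607 0.6638 0.6701]
s 0.18 5 [0.561  0.5662 0.5806]
66 ((0.6148331165313721, 0.23782864212989807), (0.04499298334121704, 0.014059053733944893), 59.328125) [0.61425767 0.23779525 0.13423243]
952 ((0.6148210763931274, 0.2153821587562561), (0.15214858949184418, 0.11487802863121033), 89.0941390991211) [0.60458053 0.23828464 0.10321242]
```

Call:
{"api": "jog_arm", "payload": {"increments": [[5.3,-2.4,-13,0,0,7.06,1],[5.3,-2.4,-13,0,0,7.06,1],[5.3,-2.4,-13,0,0,7.06,1],[5.3,-2.4,-13,0,0,7.06,1],[5.3,-2.4,-13,0,0,7.06,1],[5.3,-2.4,-13,0,0,7.06,1],[5.3,-2.4,-13,0,0,7.06,1],[5.3,-2.4,-13,0,0,7.06,1],[5.3,-2.4,-13,0,0,7.06,1],[5.3,-2.4,-13,0,0,7.06,1],[5.3,-2.4,-13,0,0,7.06,1],[0,0,0,0,0,0,1],[0,0,0,0,0,0,1]]}}

```text
time_s: 2.4
ee_pos: [0.5427, -0.392, 0.2004]
orientation: [-1.278, 1.099, -1.095]
ft_force: [-1.3, -0.1, 0.2]
opening: 0.094
```

```bash
cat >> h.py <<'E'
def rects(W,m,mn=30,hsv=None):
    out=[]
    n,l,st,c=cv2.connectedComponentsWithStats(m.astype(np.uint8))
    for k in range(1,n):
        if st[k,4]>mn:
            p=W[l==k]; r=cv2.minAreaRect(p[:,:2].astype(np.float32)); 
            print('px',c[k].round(),st[k,4],'c',np.round(r[0],4),'sz',np.round(r[1],4),'ang',round(r[2],1),'z',np.median(p[:,2]).round(4))
def st():
    s=robot.state(); R=Ro.from_rotvec(s['orientation']).as_matrix()
    print('t',round(s['time_s'],2),'tcp',s['ee_pos'].round(4),'jaw',np.degrees(np.arctan2(R[1,2],R[0,2])).round(2),'down',R[:,1].round(4),'q',s['qpos'].round(2),'F',s['ft_force'].round(1),'T',s['wrist_torque'].round(2),'open',round(s['opening'],4))
E
python3 - <<'E'
from h import *
st(); i,W,d=grab("wrist"); Z=W[...,2]
roi=(abs(W[...,0]-.545)<.06)&(abs(W[...,1]+.40)<.05)
rects(W,roi&(Z>.081)&(Z<.092)); rects(W,roi&(Z>.055)&(Z<.076)); rects(W,roi&(Z>.016)&(Z<.028))
E
```

```text
t 2.4 tcp [ 0.5427 -0.392   0.2004] jaw 8.69 down [-0.002   0.0012 -1.    ] q [ 0.74  0.45 -0.29  1.62  0.14  1.09  0.56] F [-1.3 -0.1  0.2] T [-0.02 -0.11 -0.02] open 0.094
px [322. 204.] 720 c [ 0.5457 -0.3903] sz [0.0546 0.0139] ang 8.5 z 0.0833
px [321. 191.] 373 c [ 0.5446 -0.3843] sz [0.0556 0.0063] ang 9.8 z 0.0659
px [321. 213.] 235 c [ 0.5509 -0.4195] sz [0.055  0.0063] ang 8.6 z 0.0205
px [355. 231.] 413 c [ 0.5904 -0.4321] sz [0.0292 0.0356] ang 0.1 z 0.0213
```

Call:
{"api": "jog_arm", "payload": {"increments": [[2.7,4,-17,0,0,0.3,1],[0,0,-20,0,0,0,1],[0,0,-20,0,0,0,1],[0,0,-20,0,0,0,1],[0,0,-20,0,0,0,1],[0,0,-20,0,0,0,1],[0,0,-15,0,0,0,1],[0,0,-5,0,0,0,1],[0,0,0,0,0,0,1],[0,0,0,0,0,0,0],[0,0,0,0,0,0,0],[0,0,0,0,0,0,0],[0,0,0,0,0,0,0],[0,0,0,0,0,0,0],[0,0,0,0,0,0,0],[0,0,0,0,0,0,0],[0,0,0,0,0,0,0],[0,0,0,0,0,0,0]], "squeeze": 20}}

```text
time_s: 3.95
ee_pos: [0.5468, -0.3871, 0.0648]
orientation: [-1.282, 1.089, -1.089]
ft_force: [-1.6, 1.0, 5.1]
opening: 0.0555
```

```bash
python3 -c "
from h import *
st()"
```

```text
t 3.95 tcp [ 0.5468 -0.3871  0.0648] jaw 9.31 down [ 0.e+00 -2.e-04 -1.e+00] q [ 0.72  0.6  -0.27  1.72  0.2   0.85  0.52] F [-1.6  1.   5.1] T [ 0.1   0.42 -0.02] open 0.0555
```

Call:
{"api": "jog_arm", "payload": {"increments": [[0,0,15,0,0,0,0],[0,0,20,0,0,0,0],[0,0,20,0,0,0,0],[0,0,15,0,0,0,0],[-2,10,10,0,0,-1.2,0],[-2,20,0,0,0,-1.2,0],[-2,20,0,0,0,-1.2,0],[-2,20,0,0,0,-1.2,0],[-2,20,0,0,0,-1.2,0],[-2,20,0,0,0,-1.2,0],[-2,20,0,0,0,-1.2,0],[-1,15,0,0,0,-1.5,0],[0,5,0,0,0,0,0],[0,0,0,0,0,0,0],[0,0,0,0,0,0,0],[0,0,0,0,0,0,0]]}}

```text
time_s: 5.28
ee_pos: [0.5318, -0.2382, 0.1443]
orientation: [-1.204, 1.217, -1.217]
ft_force: [0.0, 0.0, -2.5]
opening: 0.0561
```

```bash
python3 - <<'E'
from h import *
st(); i,W,d=grab("wrist"); Z=W[...,2]; save("w2",i); np.savez("w2",i=i,W=W)
s=robot.state()['ee_pos']
rects(W,(abs(W[...,0]-s[0])<.04)&(abs(W[...,1]-s[1])<.05)&(abs(Z-s[2]-.019)<.004))
rects(W,(abs(W[...,0]-s[0])<.04)&(abs(W[...,1]-s[1])<.05)&(abs(Z-s[2]+.044)<.004))
for x in np.arange(.48,.65,.008):
    q=W[(abs(W[...,0]-x)<.003)&(Z>.0365)&(Z<.042)&(abs(W[...,1]+.253)<.03)]
    if len(q)>4: print('slice',round(x,3),len(q),np.percentile(q[:,1],[2,50,98]).round(4))
E
```

```text
t 5.28 tcp [ 0.5318 -0.2382  0.1443] jaw -0.62 down [-1.e-04 -3.e-04 -1.e+00] q [ 0.55  0.38 -0.3   1.88  0.14  0.91  0.17] F [ 0.   0.  -2.5] T [-0.05 -0.13  0.07] open 0.0561
px [256. 267.] 257 c [ 0.501  -0.2338] sz [0.0089 0.021 ] ang 32.6 z 0.1632
px [380. 267.] 266 c [ 0.5612 -0.2342] sz [0.0211 0.0099] ang 53.2 z 0.1635
px [317. 200.] 321 c [ 0.5318 -0.2137] sz [0.0037 0.0556] ang 89.0 z 0.1009
slice 0.568 16 [-0.2507 -0.2446 -0.2415]
slice 0.576 153 [-0.263  -0.2515 -0.2402]
slice 0.584 166 [-0.2641 -0.2515 -0.2402]
slice 0.592 165 [-0.264  -0.2513 -0.2404]
slice 0.6 169 [-0.2642 -0.2522 -0.2407]
slice 0.608 170 [-0.264  -0.2516 -0.2405]
slice 0.616 166 [-0.2642 -0.2519 -0.2405]
slice 0.624 166 [-0.2645 -0.2519 -0.2408]
slice 0.632 165 [-0.264  -0.2526 -0.2408]
slice 0.64 124 [-0.2686 -0.2508 -0.235 ]
slice 0.648 6 [-0.2356 -0.235  -0.2347]
```

View pics/w2.png

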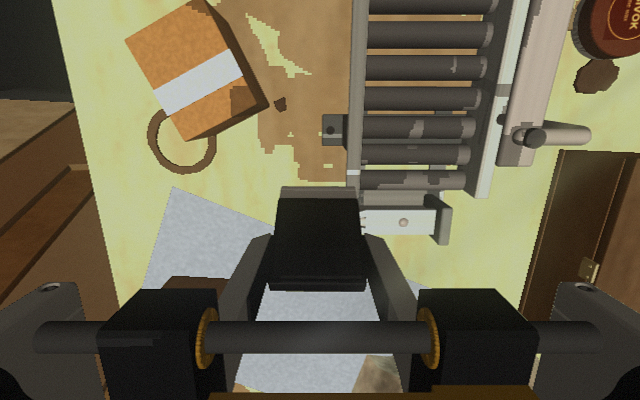

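```bash
python3 - <<'E'
from h import *
D=np.load("w2.npz"); i,W=D['i'],D['W']
for v in range(180,296,6):
    print(v,i[v,317],(W[v,317]-np.array([.5318,-.2382,.1443])).round(4), (W[v,300]-np.array([.5318,-.2382,.1443])).round(4))
E
```

```text
180 [149 120  79] [-0.0009  0.0175 -0.1461] [-0.0183  0.0176 -0.1464]
186 [120 116  84] [-0.001   0.0112 -0.1458] [-0.0137  0.0299 -0.0659]
192 [90 85 73] [-0.0008  0.027  -0.0583] [-0.0133  0.0275 -0.0569]
198 [35 34 26] [-0.0008  0.0258 -0.0459] [-0.0127  0.026  -0.0458]
204 [27 26 17] [-0.0008  0.0241 -0.037 ] [-0.0122  0.0247 -0.0352]
210 [27 29 21] [-0.0009  0.0217 -0.0311] [-0.012   0.0217 -0.0317]
216 [26 22 19] [-0.0009  0.0193 -0.0261] [-0.0118  0.0193 -0.0263]
222 [26 28 21] [-0.0009  0.0165 -0.0225] [-0.0118  0.0161 -0.0239]
228 [25 23 20] [-0.0009  0.0142 -0.0178] [-0.0115  0.0142 -0.0183]
234 [20 20 14] [-0.001   0.0113 -0.0153] [-0.0114  0.0116 -0.0146]
240 [22 22 19] [-0.001   0.0089 -0.0114] [-0.0113  0.0088 -0.0119]
246 [21 23 18] [-0.001   0.0068 -0.0073] [-0.0111  0.0074 -0.0063]
252 [19 19 18] [-0.001   0.0047 -0.0035] [-0.0109  0.0051 -0.0029]
258 [20 22 20] [-0.0011  0.0022 -0.0008] [-0.0109  0.0024 -0.0007]
264 [22 24 21] [nan nan nan] [-0.0107  0.0008  0.0036]
270 [20 20 18] [-0.0011 -0.0013  0.0068] [-0.0105 -0.0009  0.0074]
276 [33 29 33] [-0.0011 -0.0038  0.0091] [-0.0105 -0.0035  0.0094]
282 [29 30 27] [-0.0012 -0.0072  0.0097] [-0.0107 -0.0079  0.0083]
288 [24 19 23] [-0.0012 -0.0121  0.0078] [-0.0109 -0.0124  0.0072]
294 [167 172 176] [-0.0023 -0.1111 -0.1392] [-0.0214 -0.1111 -0.1396]
```

Call:
{"api": "jog_arm", "payload": {"increments": [[0,0,0,0,0,0,0],[0,0,0,0,0,0,0],[0,0,0,0,0,0,0],[0,-15,0,-2,0,0,0],[0,-15,0,-3,0,0,0],[0,-15,0,-3,0,0,0],[0,-15,0,-3,0,0,0],[0,-15,0,-3,0,0,0],[0,-15,0,-3,0,0,0],[0,-15,0,-3,0,0,0],[0,-5,0,-2,0,0,0],[0,0,0,0,0,0,0],[0,0,0,0,0,0,0],[0,0,0,0,0,0,0]], "squeeze": 55}}

```text
time_s: 6.5
ee_pos: [0.532, -0.3467, 0.1445]
orientation: [-1.479, 1.009, -1.494]
ft_force: [0.1, 0.3, -0.9]
opening: 0.0554
```

```bash
cat >> h.py <<'E'
def prof():
    st(); s=robot.state(); i,W,d=grab("wrist"); e=s['ee_pos']
    P=W-e; R=Ro.from_rotvec(s['orientation']).as_matrix()
    m=(abs(P[...,0])<.012)&(P[...,1]>-.04)&(P[...,1]<.06)&(P[...,2]>-.08)&(P[...,2]<.03)&(i.max(-1)<60)
    q=P[m]; 
    for z in np.arange(-.06,.03,.005):
        w=q[abs(q[:,2]-z)<.0025]
        if len(w)>5: print(round(z,3),len(w),'y',np.percentile(w[:,1],[5,50,95]).round(4))
    f=q[(q[:,2]>-.035)&(q[:,2]<.012)]
    if len(f)>20: print('face lean deg (5=upright)',np.degrees(np.arctan(-np.polyfit(f[:,2],f[:,1],1)[0])))
    return i,W
E
python3 - <<'E'
from h import *
i,W=prof(); save("w3",i)
E
```

```text
t 6.5 tcp [ 0.532  -0.3467  0.1445] jaw -0.53 down [ 2.000e-04 -3.733e-01 -9.277e-01] q [ 0.38  0.39 -0.12  1.92  0.58  0.82 -0.15] F [ 0.1  0.3 -0.9] T [ 0.51 -0.06  0.02] open 0.0554
-0.05 134 y [0.0071 0.0079 0.0086]
-0.045 81 y [0.0087 0.0099 0.0106]
-0.04 209 y [0.0086 0.0094 0.0104]
-0.035 225 y [0.0075 0.0085 0.0094]
-0.03 219 y [0.0067 0.0077 0.0085]
-0.025 239 y [0.006  0.0069 0.0077]
-0.02 256 y [0.0049 0.006  0.0071]
-0.015 267 y [0.0043 0.0051 0.006 ]
-0.01 289 y [0.0033 0.0043 0.0052]
-0.005 300 y [0.0023 0.0034 0.0043]
-0.0 320 y [0.0016 0.0026 0.0037]
0.005 341 y [0.0006 0.0017 0.0028]
0.01 787 y [-0.0106 -0.0025  0.0015]
0.015 52 y [-0.0068 -0.0042 -0.0024]
face lean deg (5=upright) 13.715779592446388
```

View pics/w3.png

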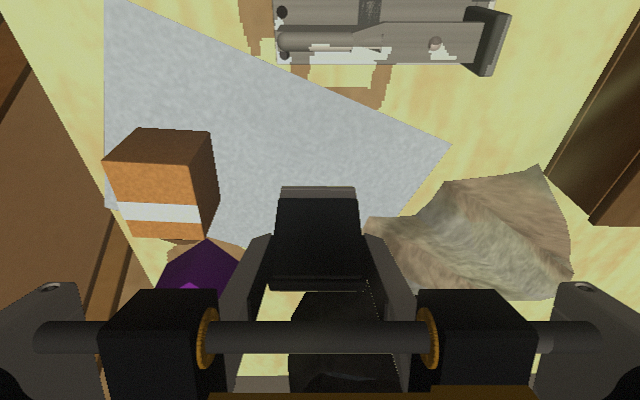

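Call:
{"api": "jog_arm", "payload": {"increments": [[0,0,-15,-2.3,0,0,0],[0,0,-20,-2.3,0,0,0],[0,0,-15,0,0,0,0],[0,0,-8,0,0,0,0],[0,0,-5,0,0,0,0],[0,0,-4,0,0,0,0],[0,0,-3,0,0,0,0],[0,0,0,0,0,0,0],[0,0,0,0,0,0,0]]}}

```text
time_s: 7.3
ee_pos: [0.532, -0.3474, 0.075]
orientation: [-1.535, 0.958, -1.552]
ft_force: [0.1, -0.5, -2.9]
opening: 0.0558
```

Call:
{"api": "jog_arm", "payload": {"increments": [[0,0,-1.5,0,0,0,0],[0,0,0,0,0,0,0],[0,0,-1.5,0,0,0,0],[0,0,0,0,0,0,0],[0,0,0,0,0,0,0]]}}

```text
time_s: 7.72
ee_pos: [0.5318, -0.347, 0.0715]
orientation: [-1.536, 0.958, -1.552]
ft_force: [-0.8, 0.1, -3.0]
opening: 0.0556
```

Call:
{"api": "jog_arm", "payload": {"increments": [[0,0,-1.5,0,0,0,0],[0,0,0,0,0,0,0],[0,0,-1.5,0,0,0,0],[0,0,0,0,0,0,0],[0,0,0,0,0,0,0]]}}

```text
time_s: 8.13
ee_pos: [0.5326, -0.347, 0.0706]
orientation: [-1.536, 0.956, -1.554]
ft_force: [-7.6, 12.5, 32.0]
opening: 0.0555
```

Call:
{"api": "jog_arm", "payload": {"increments": [[0,0,1,0,0,0,0],[0,0,0,0,0,0,0.4],[0,0,0,0,0,0,1],[0,0,0,0,0,0,1],[0,0,0,0,0,0,1],[0,6,12,0,0,0,1],[0,9,18,0,0,0,1],[0,9,18,2,0,0,1],[0,9,18,6,0,0,1],[0,0,20,6,0,0,1],[0,-10,10,6,0,0,1],[0,-10,10,6.6,0,0,1],[0,0,0,0,0,0,1],[0,0,0,0,0,0,1]]}}

```text
time_s: 9.3
ee_pos: [0.5308, -0.3371, 0.1766]
orientation: [-1.201, 1.22, -1.221]
ft_force: [0.3, 0.7, -0.5]
opening: 0.0938
```

```bash
python3 - <<'E'
from h import *
st(); i,W,d=grab("wrist"); Z=W[...,2]
roi=(abs(W[...,0]-.535)<.05)&(abs(W[...,1]+.35)<.06)
rects(W,roi&(Z>.081)&(Z<.092)); rects(W,roi&(Z>.055)&(Z<.076)); rects(W,roi&(Z>.016)&(Z<.028))
E
```

```text
t 9.3 tcp [ 0.5308 -0.3371  0.1766] jaw -0.88 down [ 1.e-03 -3.e-04 -1.e+00] q [ 0.66  0.41 -0.26  1.75  0.12  1.    0.34] F [ 0.3  0.7 -0.5] T [-0.   -0.04  0.04] open 0.0938
px [320. 229.] 820 c [ 0.5323 -0.3519] sz [0.0144 0.0552] ang 88.7 z 0.0832
px [319. 214.] 511 c [ 0.5319 -0.346 ] sz [0.007  0.0557] ang 89.7 z 0.0662
```

Call:
{"api": "jog_arm", "payload": {"increments": [[1,-13,-15,0,0,0.2,1],[0,0,-20,0,0,0,1],[0,0,-20,0,0,0,1],[0,0,-20,0,0,0,1],[0,0,-20,0,0,0,1],[0,0,-13,0,0,0,1],[0,0,-5,0,0,0,1],[0,0,0,0,0,0,1],[0,0,0,0,0,0,0],[0,0,0,0,0,0,0],[0,0,0,0,0,0,0],[0,0,0,0,0,0,0],[0,0,0,0,0,0,0],[0,0,0,0,0,0,0],[0,0,0,0,0,0,0],[0,0,0,0,0,0,0],[0,0,0,0,0,0,0]], "squeeze": 55}}

```text
time_s: 10.77
ee_pos: [0.5329, -0.3472, 0.0628]
orientation: [-1.206, 1.214, -1.214]
ft_force: [-1.0, 1.5, 5.7]
opening: 0.0557
```

Call:
{"api": "jog_arm", "payload": {"increments": [[0,0,10,0,0,0,0],[0,0,15,0,0,0,0],[0,0,15,0,0,0,0],[0,5,10,0,0,0,0],[0,15,0,0,0,0,0],[0,20,0,0,0,0,0],[0,20,0,0,0,0,0],[0,20,0,0,0,0,0],[0,20,0,0,0,0,0],[0,11,0,0,0,0,0],[0,0,0,0,0,0,0],[0,0,0,0,0,0,0],[0,0,0,0,0,0,0]]}}

```text
time_s: 11.85
ee_pos: [0.5326, -0.2366, 0.1123]
orientation: [-1.206, 1.215, -1.215]
ft_force: [0.9, -0.4, -2.6]
opening: 0.0554
```

```bash
python3 - <<'E'
from h import *
i,W=prof(); Z=W[...,2]
np.savez("w4",i=i,W=W)
for x in np.arange(.50,.65,.008):
    q=W[(abs(W[...,0]-x)<.003)&(Z>.0365)&(Z<.042)&(abs(W[...,1]+.253)<.03)]
    if len(q)>4: print('slice',round(x,3),len(q),np.percentile(q[:,1],[2,50,98]).round(4))
e=W[(Z>.0485)&(Z<.056)&(W[...,1]<-.235)&(W[...,1]>-.275)&(W[...,0]>.6)&(W[...,0]<.67)]; print('blk',np.percentile(e,[1,50,99],axis=0).round(4))
E
```

```text
t 11.85 tcp [ 0.5326 -0.2366  0.1123] jaw -0.41 down [-3.e-04 -3.e-04 -1.e+00] q [ 0.53  0.42 -0.28  1.9   0.15  0.84  0.17] F [ 0.9 -0.4 -2.6] T [-0.03 -0.11 -0.01] open 0.0554
-0.035 100 y [0.0061 0.0065 0.0069]
-0.03 119 y [0.0056 0.0061 0.0066]
-0.025 137 y [0.0051 0.0056 0.0062]
-0.02 134 y [0.0047 0.0053 0.0058]
-0.015 146 y [0.0042 0.0048 0.0054]
-0.01 171 y [0.0036 0.0043 0.005 ]
-0.005 180 y [0.0033 0.0039 0.0044]
-0.0 196 y [0.0029 0.0035 0.0041]
0.005 203 y [0.0024 0.003  0.0036]
0.01 224 y [0.002  0.0026 0.0032]
0.015 275 y [0.0003 0.0021 0.0028]
0.02 1103 y [-0.0098 -0.0032  0.0017]
face lean deg (5=upright) 4.971587120017184
slice 0.564 56 [-0.2553 -0.2463 -0.2426]
slice 0.572 71 [-0.2491 -0.2445 -0.2406]
slice 0.58 99 [-0.2506 -0.2445 -0.24  ]
slice 0.588 143 [-0.2591 -0.2479 -0.2403]
slice 0.596 205 [-0.2637 -0.2513 -0.2404]
slice 0.604 203 [-0.2636 -0.2517 -0.2404]
slice 0.612 193 [-0.2638 -0.251  -0.2406]
slice 0.62 212 [-0.2645 -0.252  -0.2406]
slice 0.628 205 [-0.2647 -0.2524 -0.2406]
slice 0.636 229 [-0.2652 -0.2531 -0.2407]
slice 0.644 17 [-0.2355 -0.2349 -0.2345]
blk [[ 0.6387 -0.2701  0.0489]
 [ 0.6427 -0.2518  0.0518]
 [ 0.6485 -0.2352  0.0535]]
```

Call:
{"api": "jog_arm", "payload": {"increments": [[0,2.3,0,0,0,-0.2,0],[0,2.3,0,0,0,0,0],[0,0,0,0,0,0,0],[0,0,-5,0,0,0,0],[0,0,-5,0,0,0,0],[0,0,-4,0,0,0,0],[0,0,0,0,0,0,0],[0,0,0,0,0,0,0]]}}

```text
time_s: 12.57
ee_pos: [0.5325, -0.2313, 0.098]
orientation: [-1.205, 1.218, -1.216]
ft_force: [0.0, -0.3, -2.4]
opening: 0.0559
```

Call:
{"api": "jog_arm", "payload": {"increments": [[0,0,-2,0,0,0,0],[0,0,-2,0,0,0,0],[0,0,-2,0,0,0,0],[0,0,0,0,0,0,0],[0,0,0,0,0,0,0]]}}

```text
time_s: 12.98
ee_pos: [0.5328, -0.2314, 0.0924]
orientation: [-1.204, 1.217, -1.216]
ft_force: [0.1, -0.0, -2.3]
opening: 0.0556
```

Call:
{"api": "jog_arm", "payload": {"increments": [[0,0,-1.5,0,0,0,0],[0,0,-1,0,0,0,0],[0,0,0,0,0,0,0],[0,0,0,0,0,0,0]]}}

```text
time_s: 13.32
ee_pos: [0.5328, -0.2314, 0.0899]
orientation: [-1.204, 1.217, -1.217]
ft_force: [-0.7, 0.7, -2.2]
opening: 0.0555
```

Call:
{"api": "jog_arm", "payload": {"increments": [[0,0,-1,0,0,0,0],[0,0,0,0,0,0,0],[0,0,0,0,0,0,0]]}}

```text
time_s: 13.57
ee_pos: [0.533, -0.2314, 0.0892]
orientation: [-1.204, 1.216, -1.217]
ft_force: [-0.8, 0.6, 2.1]
opening: 0.0558
```

Call:
{"api": "jog_arm", "payload": {"increments": [[0,0,0,0,0,0,0],[0,0,0,0,0,0,0],[3,0,0,0,0,0,0],[4,0,0,0,0,0,0],[4,-0.2,0,0,0,0,0],[4,0,0,0,0,0,0],[4,-0.2,0,0,0,0,0],[4,0,0,0,0,0,0],[4,-0.1,0,0,0,0,0],[4,0,0,0,0,0,0],[0,0,0,0,0,0,0],[0,0,0,0,0,0,0]], "squeeze": 12}}

```text
time_s: 14.57
ee_pos: [0.5643, -0.2321, 0.0892]
orientation: [-1.204, 1.216, -1.217]
ft_force: [2.4, -0.4, 2.8]
opening: 0.0562
```

Call:
{"api": "jog_arm", "payload": {"increments": [[4,0,0,0,0,0,0],[4,-0.2,0,0,0,0,0],[4,0,0,0,0,0,0],[4,-0.2,0,0,0,0,0],[4,0,0,0,0,0,0],[4,-0.1,0,0,0,0,0],[0,0,0,0,0,0,0],[0,0,0,0,0,0,0]]}}

```text
time_s: 15.23
ee_pos: [0.5878, -0.2326, 0.0891]
orientation: [-1.205, 1.217, -1.217]
ft_force: [-2.0, -0.3, 5.4]
opening: 0.0559
```

Call:
{"api": "jog_arm", "payload": {"increments": [[4,0,0,0,0,0,0],[4,-0.1,0,0,0,0,0],[4,0,0,0,0,0,0],[4,-0.1,0,0,0,0,0],[2.5,0,0,0,0,0,0],[0,0,0,0,0,0,0],[0,0,0,0,0,0,0]]}}

```text
time_s: 15.82
ee_pos: [0.6067, -0.2327, 0.0891]
orientation: [-1.204, 1.216, -1.217]
ft_force: [1.4, -1.3, 3.2]
opening: 0.0562
```

```bash
python3 - <<'E'
from h import *
i,W=prof(); Z=W[...,2]; save("w5",i)
e=W[(Z>.0465)&(Z<.056)&(W[...,1]<-.235)&(W[...,1]>-.275)&(W[...,0]>.62)&(W[...,0]<.67)]; print('blk',len(e),np.percentile(e,[1,50,99],axis=0).round(4))
p=W[(i.max(-1)<60)&(abs(Z-.109)<.005)&(W[...,1]<-.22)&(W[...,1]>-.26)]; print(np.percentile(p[:,0],[2,98]))
E
```

```text
t 15.82 tcp [ 0.6067 -0.2327  0.0891] jaw -0.58 down [ 7.e-04 -1.e-04 -1.e+00] q [ 0.46  0.54 -0.26  1.76  0.18  0.87  0.11] F [ 1.4 -1.3  3.2] T [-0.27 -0.32  0.02] open 0.0562
-0.06 17 y [-0.0025 -0.0019 -0.0018]
-0.04 147 y [0.0147 0.0308 0.0528]
-0.035 284 y [0.006  0.0369 0.0593]
-0.03 128 y [0.0054 0.006  0.041 ]
-0.025 124 y [0.005  0.0055 0.006 ]
-0.02 145 y [0.0046 0.0051 0.0056]
-0.015 152 y [0.0041 0.0046 0.0051]
-0.01 161 y [0.0037 0.0042 0.0047]
-0.005 167 y [0.0034 0.0039 0.0045]
-0.0 182 y [0.0029 0.0035 0.0041]
0.005 218 y [0.0024 0.003  0.0037]
0.01 229 y [0.002  0.0026 0.0032]
0.015 259 y [0.0008 0.0022 0.0029]
0.02 1144 y [-0.01   -0.0033  0.0018]
face lean deg (5=upright) 23.232337814260756Traceback (most recent call last):
  File "<stdin>", line 3, in <module>
    return _quantile_unchecked(
        a, q, axis, out, overwrite_input, method, keepdims, weights)
    return _ureduce(a,
                    func=_quantile_ureduce_func,
    ...<5 lines>...
                    overwrite_input=overwrite_input,
                    method=method)
    r = func(a, **kwargs)
    result = _quantile(arr,
                       quantiles=q,
    ...<2 lines>...
                       out=out,
                       weights=wgt)
    slices_having_nans = np.isnan(arr[-1, ...])
                                  ~~~^^^^^^^^^
IndexError: index -1 is out of bounds for axis 0 with size 0
```

Continue in small pushes until the end block reacts.

Call:
{"api": "jog_arm", "payload": {"increments": [[1.5,0,0,0,0,0,0],[1.5,0,0,0,0,0,0],[0,0,0,0,0,0,0],[0,0,0,0,0,0,0]]}}

```text
time_s: 16.2
ee_pos: [0.6093, -0.2327, 0.0891]
orientation: [-1.204, 1.217, -1.217]
ft_force: [-0.8, 0.9, 4.8]
opening: 0.056
```

Call:
{"api": "jog_arm", "payload": {"increments": [[1,0,0,0,0,0,0],[1,0,0,0,0,0,0],[0,0,0,0,0,0,0],[0,0,0,0,0,0,0]]}}

```text
time_s: 16.53
ee_pos: [0.6106, -0.2328, 0.0891]
orientation: [-1.205, 1.218, -1.216]
ft_force: [-5.4, 0.1, 8.9]
opening: 0.0558
```

Call:
{"api": "jog_arm", "payload": {"increments": [[1,0,0,0,0,0,0],[0,0,0,0,0,0,0],[1,0,0,0,0,0,0],[0,0,0,0,0,0,0],[0,0,0,0,0,0,0]]}}

```text
time_s: 16.95
ee_pos: [0.6123, -0.2329, 0.0891]
orientation: [-1.206, 1.218, -1.216]
ft_force: [-8.1, 1.2, 10.8]
opening: 0.0561
```

Call:
{"api": "jog_arm", "payload": {"increments": [[0,0,0,0,0,0,0.35],[0,0,0,0,0,0,0.8],[0,0,0,0,0,0,0.8],[0,0,10,0,0,0,0.8],[0,0,20,0,0,0,0.8],[0,0,25,0,0,0,1],[0,0,25,0,0,0,1],[0,0,25,0,0,0,1],[0,0,15,0,0,0,1],[0,-30,0,0,0,0,1],[0,-30,0,0,0,0,1],[0,-10,0,0,0,0,1],[0,0,0,0,0,0,1],[0,0,0,0,0,0,1]]}}

```text
time_s: 18.12
ee_pos: [0.6132, -0.3027, 0.2091]
orientation: [-1.204, 1.218, -1.217]
ft_force: [-0.3, 0.0, 0.3]
opening: 0.0937
```

```bash
python3 - <<'E'
from h import *
st(); i,W,d=grab("wrist"); Z=W[...,2]; np.savez("w6",i=i,W=W)
roi=(abs(W[...,0]-.61)<.06)&(abs(W[...,1]+.25)<.05)
rects(W,roi&(Z>.106)&(Z<.116)); rects(W,roi&(Z>.043)&(Z<.0505)); rects(W,roi&(Z>.0505)&(Z<.056));rects(W,roi&(Z>.034)&(Z<.043))
v,u=np.where(roi&(Z>.03)); v0,v1,u0,u1=v.min(),v.max(),u.min(),u.max(); print(v0,v1,u0,u1)
c=i[max(v0-10,0):v1+10,max(u0-10,0):u1+10]; k=600/max(c.shape[:2]); save("crop6",cv2.resize(c,None,fx=k,fy=k,interpolation=cv2.INTER_CUBIC))
E
```

```text
t 18.12 tcp [ 0.6132 -0.3027  0.2091] jaw -0.63 down [-1.e-04  4.e-04 -1.e+00] q [ 0.55  0.47 -0.26  1.58  0.13  1.11  0.25] F [-0.3  0.   0.3] T [-0.06 -0.16 -0.01] open 0.0937
px [315. 136.] 1102 c [ 0.6111 -0.2385] sz [0.0141 0.0556] ang 89.3 z 0.1096
px [311.  95.] 143 c [ 0.6097 -0.2044] sz [0.0057 0.0902] ang 88.8 z 0.048
px [312. 113.] 106 c [ 0.6085 -0.2187] sz [0.001  0.0839] ang 89.4 z 0.0493
px [316. 155.] 780 c [ 0.6113 -0.2607] sz [0.0192 0.0565] ang 89.3 z 0.047
px [314. 104.] 1434 c [ 0.6107 -0.2112] sz [0.0161 0.0923] ang 89.4 z 0.054
px [348. 149.] 234 c [ 0.6442 -0.2525] sz [0.0347 0.0094] ang 90.0 z 0.0519
px [274. 146.] 444 c [ 0.5664 -0.2521] sz [0.0222 0.0324] ang 88.8 z 0.0388
px [316. 151.] 130 c [ 0.611  -0.2582] sz [0.013  0.0097] ang 89.1 z 0.0392
91 399 0 572
```

View pics/crop6.png

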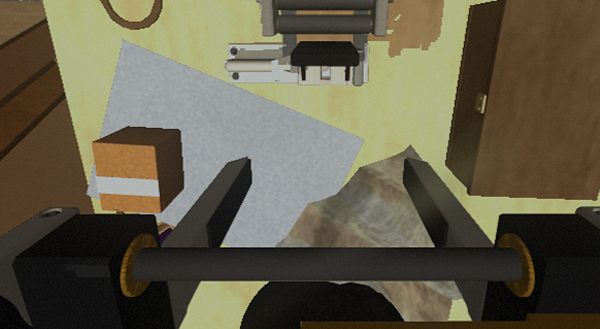

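Call:
{"api": "jog_arm", "payload": {"increments": [[-15,-4,0,0,0,0,1],[-25,-7,0,0,0,-0.5,1],[-25,-7,0,0,0,-0.5,1],[-25,-7,0,0,0,-0.5,1],[-25,-7,0,0,0,-0.5,1],[-25,-7,0,0,0,-0.5,1],[-25,-7,0,0,0,-0.5,1],[-25,-7,0,0,0,-0.5,1],[-20,-7,0,0,0,0,1],[-5,-2,0,0,0,0,1],[0,0,0,0,0,0,1],[0,0,0,0,0,0,1]]}}

```text
time_s: 19.17
ee_pos: [0.3994, -0.3637, 0.2093]
orientation: [-1.175, 1.26, -1.261]
ft_force: [0.4, 0.8, 0.5]
opening: 0.0939
```

```bash
cat >> h.py <<'E'
def cartons(show=True):
    st(); i,W,d=grab("wrist"); Z=W[...,2]; 
    m=(Z>.055)&(Z<.075)&(W[...,0]>.3)&(W[...,0]<.54)&(W[...,1]>-.5)&(W[...,1]<.25)
    rects(W,m,200); return i,W
E
python3 - <<'E'
from h import *
cartons()
E
```

```text
t 19.17 tcp [ 0.3994 -0.3637  0.2093] jaw -4.02 down [ 7.e-04 -0.e+00 -1.e+00] q [ 0.8   0.23 -0.21  1.91  0.06  1.    0.5 ] F [0.4 0.8 0.5] T [-0.05 -0.12 -0.02] open 0.0939
px [318. 196.] 4721 c [ 0.3995 -0.3654] sz [0.0802 0.0653] ang 85.5 z 0.0651
px [318. 301.] 1043 c [ 0.3883 -0.4835] sz [0.033 0.07 ] ang 90.0 z 0.0647
```

Call:
{"api": "jog_arm", "payload": {"increments": [[0,-1.5,-15,0,0,-0.5,1],[0,0,-25,0,0,0,1],[0,0,-30,0,0,0,1],[0,0,-30,0,0,0,1],[0,0,-30,0,0,0,1],[0,0,-22,0,0,0,1],[0,0,-11,0,0,0,1],[0,0,0,0,0,0,1],[0,0,0,0,0,0,0],[0,0,0,0,0,0,0],[0,0,0,0,0,0,0],[0,0,0,0,0,0,0],[0,0,0,0,0,0,0],[0,0,0,0,0,0,0]], "squeeze": 30}}

```text
time_s: 20.38
ee_pos: [0.3989, -0.3665, 0.047]
orientation: [-1.17, 1.266, -1.269]
ft_force: [-1.0, 1.8, 9.3]
opening: 0.065
```

Call:
{"api": "jog_arm", "payload": {"increments": [[0,0,15,0,0,0,0],[0,0,30,0,0,0,0],[0,0,35,0,0,0,0],[0,0,35,0,0,0,0],[0,0,35,0,0,0,0],[6,14,30,0,0,3,0],[12,27,20,0,0,6,0],[13,29,0,0,0,6.5,0],[13,29,0,0,0,6.5,0],[13,29,0,0,0,6.5,0],[13,29,0,0,0,6.5,0],[13,29,0,0,0,6.5,0],[13,29,0,0,0,6.5,0],[13,29,0,0,0,6.5,0],[13,29,0,0,0,6.5,0],[13,29,0,0,0,6.5,0],[13,29,0,0,0,6.5,0]]}}

```text
time_s: 21.8
ee_pos: [0.5465, -0.0338, 0.2464]
orientation: [-1.553, 0.277, -0.278]
ft_force: [0.3, 0.0, -1.5]
opening: 0.0649
```

Call:
{"api": "jog_arm", "payload": {"increments": [[13,29,0,0,0,6.5,0],[13,29,0,0,0,6.5,0],[13,29,0,0,0,6.5,0],[13,29,0,0,0,0.5,0],[12,26,0,0,0,0,0],[4,8,0,0,0,0,0],[0,0,0,0,0,0,0],[0,0,0,0,0,0,0]]}}

```text
time_s: 22.47
ee_pos: [0.614, 0.1147, 0.2458]
orientation: [-1.571, 0.008, -0.007]
ft_force: [-0.9, -0.4, -1.2]
opening: 0.065
```

```bash
python3 - <<'E'
from h import *
st(); i,W,d=grab("wrist"); Z=W[...,2]; save("w7",i); np.savez("w7",i=i,W=W)
E
```

```text
t 22.47 tcp [0.614  0.1147 0.2458] jaw 89.45 down [-5.e-04 -4.e-04 -1.e+00] q [ 0.23  0.4  -0.68  1.67  0.27  1.17  1.04] F [-0.9 -0.4 -1.2] T [ 0.1  -0.24  0.01] open 0.065
```

View pics/w7.png

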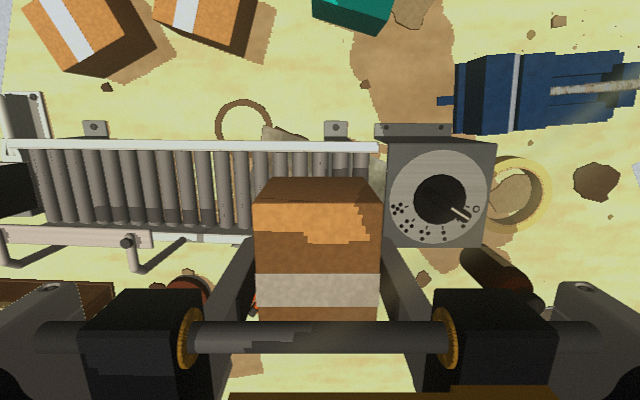

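Call:
{"api": "jog_arm", "payload": {"increments": [[0,-2,-10,2.5,0,0,0],[0,-2,-25,2.5,0,0,0],[0,0,-25,0,0,0,0],[0,0,-20,0,0,0,0],[0,0,-15,0,0,0,0],[0,0,-10,0,0,0,0],[0,0,-4,0,0,0,0],[0,0,0,0,0,0,0],[0,0,0,0,0,0,0]]}}

```text
time_s: 23.27
ee_pos: [0.6147, 0.1106, 0.1378]
orientation: [-1.484, 0.008, -0.009]
ft_force: [0.5, -0.6, -1.0]
opening: 0.0648
```

Call:
{"api": "jog_arm", "payload": {"increments": [[-1,0,-2,0,0,0,0],[0,0,-2,0,0,0,0],[0,0,0,0,0,0,0],[0,0,0,0,0,0,0]]}}

```text
time_s: 23.6
ee_pos: [0.6134, 0.1109, 0.1332]
orientation: [-1.484, 0.008, -0.008]
ft_force: [-0.0, 0.2, -1.3]
opening: 0.0647
```

Call:
{"api": "jog_arm", "payload": {"increments": [[0,0,-1,0,0,0,0],[0,0,0,0,0,0,0],[0,0,0,0,0,0,0]]}}

```text
time_s: 23.85
ee_pos: [0.6133, 0.1109, 0.1319]
orientation: [-1.484, 0.008, -0.007]
ft_force: [0.4, -0.3, -1.3]
opening: 0.0646
```

Call:
{"api": "jog_arm", "payload": {"increments": [[0,0,-0.5,0,0,0,0.8],[0,0,0,0,0,0,1],[0,0,0,0,0,0,1],[0,0,0,0,0,0,1],[0,0,10,0,0,0,1],[0,0,20,0,0,0,1],[0,0,25,-2.5,0,0,1],[0,0,30,-2.5,0,0,1],[0,0,30,0,0,0,1],[-10,0,10,0,0,-3,1],[-16,-10,0,0,0,-6.5,1],[-16,-14,0,0,0,-6.5,1],[-16,-16,0,0,0,-6.5,1],[-16,-16,0,0,0,-6.5,1],[-16,-16,0,0,0,-6.5,1],[-16,-16,0,0,0,-6.5,1],[-16,-16,0,0,0,-6.5,1],[-16,-16,0,0,0,-6.5,1],[-16,-16,0,0,0,-6.5,1]]}}

```text
time_s: 25.43
ee_pos: [0.4585, -0.0255, 0.2573]
orientation: [-1.399, 0.847, -0.848]
ft_force: [0.6, -0.8, 0.0]
opening: 0.0942
```

```bash
cat >> h.py <<'E'
def lane():
    i,W,d=grab("scene"); hsv=cv2.cvtColor(i,cv2.COLOR_RGB2HSV); o=np.array([.6099,-.2271,.055])
    c,s=np.cos(np.radians(5)),np.sin(np.radians(5)); P=W-o
    x=P[...,0]-.011*P[...,1]; y=c*(P[...,1]+.011*P[...,0])+s*P[...,2]; z=-s*P[...,1]+c*P[...,2]
    L=np.stack([x,y,z],-1); m=(abs(z-.064)<.006)&(abs(x)<.06)&(y>-.01)&(y<.42)&(hsv[...,1]>50)
    rects(L,m,40); return i,W
E
python3 - <<'E'
from h import *
i,W=cartons(); i,W=lane(); save("s2",cv2.resize(i[110:310,170:470],(795,530),interpolation=2))
E
```

```text
t 25.43 tcp [ 0.4585 -0.0255  0.2573] jaw 27.61 down [ 9.e-04  0.e+00 -1.e+00] q [ 0.4   0.06 -0.5   2.    0.04  1.08  0.37] F [ 0.6 -0.8  0. ] T [ 0.03 -0.08  0.02] open 0.0942
px [347.  21.] 3341 c [0.4016 0.1567] sz [0.0782 0.065 ] ang 73.8 z 0.065
px [300. 151.] 3921 c [0.4219 0.0007] sz [0.0792 0.0651] ang 70.9 z 0.0651
px [269. 246.] 3084 c [ 0.4412 -0.1253] sz [0.0649 0.0806] ang 25.6 z 0.065
px [284. 210.] 295 c [-0.001   0.2666] sz [0.0839 0.0665] ang 1.5 z 0.0634
```

View pics/s2.png

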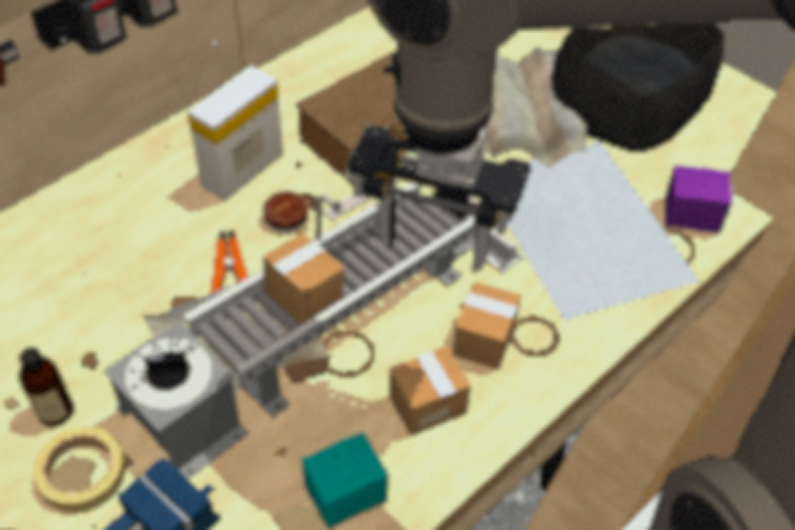

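Call:
{"api": "jog_arm", "payload": {"increments": [[-5,-25,0,0,0,-1,1],[-6,-35,-5,0,0,-1,1],[-6,-35,-15,0,0,0,1],[-1,-5,-25,0,0,0,1],[0,0,-30,0,0,0,1],[0,0,-30,0,0,0,1],[0,0,-30,0,0,0,1],[0,0,-30,0,0,0,1],[0,0,-25,0,0,0,1],[0,0,-15,0,0,0,1],[0,0,-6,0,0,0,1],[0,0,0,0,0,0,1]]}}

```text
time_s: 26.53
ee_pos: [0.4413, -0.1245, 0.0448]
orientation: [-1.391, 0.87, -0.867]
ft_force: [-0.2, -0.3, 0.3]
opening: 0.0942
```

Call:
{"api": "jog_arm", "payload": {"increments": [[0,0,0,0,0,0,0],[0,0,0,0,0,0,0],[0,0,0,0,0,0,0],[0,0,0,0,0,0,0],[0,0,0,0,0,0,0],[0,0,15,0,0,0,0],[0,0,30,0,0,0,0],[0,0,35,0,0,0,0],[0,0,35,0,0,0,0],[0,0,35,0,0,0,0],[7,10,30,0,0,2.8,0],[17,23,20,0,0,6,0],[19,26,0,0,0,7,0],[19,26,0,0,0,7,0],[19,26,0,0,0,7,0],[19,26,0,0,0,7,0],[19,26,0,0,0,7,0],[19,26,0,0,0,7,0]]}}

```text
time_s: 28.03
ee_pos: [0.5799, 0.0651, 0.2457]
orientation: [-1.564, 0.177, -0.178]
ft_force: [1.4, -1.1, -1.4]
opening: 0.0648
```

Call:
{"api": "jog_arm", "payload": {"increments": [[19,26,0,0,0,7,0],[12,18,0,0,0,7,0],[4,5,0,0,0,6,0],[0,0,0,0,0,0,0],[0,0,0,0,0,0,0]]}}

```text
time_s: 28.45
ee_pos: [0.614, 0.1126, 0.2451]
orientation: [-1.569, -0.089, 0.09]
ft_force: [0.2, 0.3, -1.7]
opening: 0.0652
```

```bash
python3 - <<'E'
from h import *
st(); i,W=lane()
i,W,d=grab("wrist");s=robot.state()['ee_pos'];Z=W[...,2]
rects(W,(abs(W[...,0]-s[0])<.06)&(abs(W[...,1]-s[1])<.06)&(abs(Z-s[2]-.02)<.006))
E
```

```text
t 28.45 tcp [0.614  0.1126 0.2451] jaw 96.54 down [-8.e-04 -1.e-04 -1.e+00] q [ 0.24  0.4  -0.69  1.67  0.27  1.17  1.17] F [ 0.2  0.3 -1.7] T [ 0.   -0.09 -0.01] open 0.0652
px [332. 183.] 209 c [-0.0041  0.0532] sz [0.0777 0.0678] ang 0.5 z 0.0631
px [318. 261.] 15556 c [0.6066 0.1123] sz [0.0659 0.0889] ang 6.0 z 0.2641
```

Call:
{"api": "jog_arm", "payload": {"increments": [[0,0,-5,0,0,-7.1,0],[0,-1,-15,2.5,0,0,0],[0,-1,-25,2.5,0,0,0],[0,0,-25,0,0,0,0],[0,0,-20,0,0,0,0],[0,0,-13,0,0,0,0],[0,0,-8,0,0,0,0],[0,0,-2,0,0,0,0],[0,0,0,0,0,0,0],[0,0,0,0,0,0,0]]}}

```text
time_s: 29.38
ee_pos: [0.6148, 0.1111, 0.1336]
orientation: [-1.483, 0.005, -0.006]
ft_force: [-0.4, 0.3, -0.9]
opening: 0.065
```

```bash
python3 - <<'E'
from h import *
st(); lane()
E
```

```text
t 29.38 tcp [0.6148 0.1111 0.1336] jaw 89.6 down [ 0.0013  0.0872 -0.9962] q [ 0.26  0.51 -0.65  1.79  0.27  0.93  1.08] F [-0.4  0.3 -0.9] T [-0.1  -0.11  0.05] open 0.065
px [335. 180.] 219 c [-0.0033  0.032 ] sz [0.0806 0.0719] ang 0.5 z 0.0632
px [268. 223.] 236 c [-0.0185  0.3421] sz [0.0438 0.0719] ang 0.1 z 0.0659
```

Call:
{"api": "jog_arm", "payload": {"increments": [[-1,0,-2,0,0,0,0],[0,0,-1,0,0,0,0],[0,0,0,0,0,0,0.8],[0,0,0,0,0,0,1],[0,0,0,0,0,0,1],[0,0,0,0,0,0,1],[0,0,10,0,0,0,1],[0,0,20,0,0,0,1],[0,0,25,-2.5,0,0,1],[0,0,30,-2.5,0,0,1],[0,0,30,0,0,-5,1],[-10,-6,5,0,0,-7,1],[-13,-8,0,0,0,-7,1],[-14,-8,0,0,0,-7,1],[-14,-8,0,0,0,-7,1],[-14,-8,0,0,0,-7,1],[-14,-8,0,0,0,-7,1],[-14,-8,0,0,0,-7,1],[-14,-8,0,0,0,-7,1],[-14,-8,0,0,0,-7,1]]}}

```text
time_s: 31.1
ee_pos: [0.4916, 0.0408, 0.2502]
orientation: [-1.362, 0.931, -0.932]
ft_force: [-0.5, -0.2, 0.1]
opening: 0.0943
```

Call:
{"api": "jog_arm", "payload": {"increments": [[-14,-8,0,0,0,-7,1],[-14,-8,0,0,0,-7,1],[-14,-8,0,0,0,-7,1],[-14,-8,0,0,0,-7,1],[-8,-6,0,0,0,-7,1],[0,0,0,0,0,-5,1],[0,0,0,0,0,0,1],[0,0,0,0,0,0,1]]}}

```text
time_s: 31.77
ee_pos: [0.4285, 0.0031, 0.2501]
orientation: [-1.041, 1.439, -1.439]
ft_force: [-0.3, -0.1, 0.8]
opening: 0.0938
```

```bash
python3 - <<'E'
from h import *
cartons(); lane()
E
```

```text
t 31.77 tcp [0.4285 0.0031 0.2501] jaw -18.2 down [ 8.e-04  1.e-04 -1.e+00] q [ 0.26  0.01 -0.42  2.07  0.    1.06 -0.47] F [-0.3 -0.1  0.8] T [-0.02 -0.03 -0.02] open 0.0938
px [247.  56.] 5343 c [0.4016 0.1577] sz [0.0802 0.0655] ang 73.8 z 0.065
px [313. 190.] 3719 c [4.214e-01 2.000e-04] sz [0.0802 0.0657] ang 70.5 z 0.065
px [295. 203.] 276 c [-0.0009  0.2169] sz [0.0828 0.0704] ang 1.6 z 0.0637
```

Call:
{"api": "jog_arm", "payload": {"increments": [[-5,-3,-15,0,0,-1.2,1],[0,0,-30,0,0,0,1],[0,0,-30,0,0,0,1],[0,0,-35,0,0,0,1],[0,0,-35,0,0,0,1],[0,0,-30,0,0,0,1],[0,0,-20,0,0,0,1],[0,0,-9,0,0,0,1],[0,0,0,0,0,0,1]]}}

```text
time_s: 32.62
ee_pos: [0.4224, 0.0002, 0.044]
orientation: [-1.032, 1.457, -1.453]
ft_force: [-1.1, -0.1, 0.4]
opening: 0.0939
```

```bash
python3 - <<'E'
from h import *
st(); lane()
E
```

```text
t 32.62 tcp [4.224e-01 2.000e-04 4.400e-02] jaw -19.46 down [-3.3e-03  4.0e-04 -1.0e+00] q [ 0.19  0.32 -0.38  2.28  0.22  0.57 -0.7 ] F [-1.1 -0.1  0.4] T [-0.03 -0.03 -0.03] open 0.0939
px [301. 191.] 41 c [0.0198 0.162 ] sz [0.0578 0.0284] ang 86.4 z 0.0635
px [308. 200.] 88 c [-0.0218  0.1736] sz [0.0345 0.0392] ang 84.1 z 0.064
```

Call:
{"api": "jog_arm", "payload": {"increments": [[0,0,0,0,0,0,0],[0,0,0,0,0,0,0],[0,0,0,0,0,0,0],[0,0,0,0,0,0,0],[0,0,0,0,0,0,0],[0,0,15,0,0,0,0],[0,0,30,0,0,0,0],[0,0,35,0,0,0,0],[0,0,35,0,0,0,0],[0,0,35,0,0,0,0],[5,3,35,0,0,4,0],[10,6,15,0,0,6,0],[13,8,0,0,0,7,0],[13,8,0,0,0,7,0],[13,8,0,0,0,7,0],[13,8,0,0,0,7,0],[13,8,0,0,0,7,0],[13,7,0,0,0,7,0],[13,7,0,0,0,7,0],[13,7,0,0,0,7,0]]}}

```text
time_s: 34.33
ee_pos: [0.5427, 0.0702, 0.2455]
orientation: [-1.489, 0.59, -0.59]
ft_force: [0.1, 0.1, -2.1]
opening: 0.065
```

Call:
{"api": "jog_arm", "payload": {"increments": [[13,7,0,0,0,7,0],[13,7,0,0,0,7,0],[13,7,0,0,0,7,0],[13,7,0,0,0,7,0],[13,7,0,0,0,7,0],[9,6,0,0,0,7,0],[0,0,0,0,0,1,0],[0,0,0,0,0,0,0],[0,0,0,0,0,0,0]]}}

```text
time_s: 35.08
ee_pos: [0.6157, 0.1104, 0.2453]
orientation: [-1.571, 0.012, -0.011]
ft_force: [0.1, 0.0, -1.8]
opening: 0.0651
```

```bash
python3 - <<'E'
from h import *
st(); i,W=lane(); save("s3",i)
E
```

```text
t 35.08 tcp [0.6157 0.1104 0.2453] jaw 89.2 down [-6.e-04 -4.e-04 -1.e+00] q [ 0.23  0.4  -0.67  1.66  0.27  1.17  1.05] F [ 0.1  0.  -1.8] T [ 0.07 -0.14  0.08] open 0.0651
px [329. 184.] 411 c [-0.0018  0.0651] sz [0.0834 0.1326] ang 0.2 z 0.0635
```

Call:
{"api": "jog_arm", "payload": {"increments": [[-2,0,-10,2.5,0,0,0],[0,0,-25,2.5,0,0,0],[0,0,-25,0,0,0,0],[0,0,-20,0,0,0,0],[0,0,-15,0,0,0,0],[0,0,-10,0,0,0,0],[0,0,-6,0,0,0,0],[0,0,-2,0,0,0,0],[0,0,-2,0,0,0,0],[0,0,0,0,0,0,0],[0,0,0,0,0,0,0]]}}

```text
time_s: 36.05
ee_pos: [0.6147, 0.111, 0.1313]
orientation: [-1.484, 0.008, -0.009]
ft_force: [0.7, 0.5, -2.1]
opening: 0.0644
```

Call:
{"api": "jog_arm", "payload": {"increments": [[-0.5,0,-2.5,0,0,0,0],[0,0,0,0,0,0,0],[0,0,0,0,0,0,0.8],[0,0,0,0,0,0,1],[0,0,0,0,0,0,1],[0,0,0,0,0,0,1],[0,0,10,0,0,0,1],[0,0,20,0,0,0,1],[0,0,25,-2.5,0,0,1],[0,0,25,-2.5,0,0,1],[0,0,20,0,0,5,1],[0,10,0,0,0,6,1],[0,15,0,0,0,7,1],[0,18,0,0,0,7,1],[0,18,0,0,0,7,1],[0,18,0,0,0,7,1],[0,18,0,0,0,7,1],[0,18,0,0,0,7,1],[0,12,0,0,0,7,1],[0,0,0,0,0,0,1]]}}

```text
time_s: 37.72
ee_pos: [0.613, 0.2408, 0.2286]
orientation: [-1.411, -0.816, 0.815]
ft_force: [0.6, 0.4, -0.2]
opening: 0.0937
```

```bash
python3 - <<'E'
from h import *
st(); lane()
i,W,d=grab("wrist"); Z=W[...,2]; save("w8",i)
m=(abs(W[...,0]-.615)<.05)&(abs(W[...,1]-.238)<.05)
rects(W,m&(Z>.128)&(Z<.145)); rects(W,m&(Z>.106)&(Z<.118)&(i.max(-1)<70),100)
E
```

```text
t 37.72 tcp [0.613  0.2408 0.2286] jaw 150.0 down [-3.0e-04  1.6e-03 -1.0e+00] q [ 0.15  0.54 -0.88  1.6   0.43  1.22  1.8 ] F [ 0.6  0.4 -0.2] T [ 0.18 -0.05 -0.02] open 0.0937
px [329. 184.] 409 c [-0.0049  0.066 ] sz [0.0814 0.1348] ang 2.7 z 0.0634
px [276. 204.] 95 c [0.03   0.2694] sz [0.0219 0.066 ] ang 0.1 z 0.0639
px [286. 213.] 197 c [-0.0141  0.2696] sz [0.067  0.0511] ang 88.3 z 0.0634
px [314. 210.] 637 c [0.6148 0.238 ] sz [0.0446 0.011 ] ang 57.4 z 0.1371
px [313. 202.] 1615 c [0.615  0.2378] sz [0.0498 0.0505] ang 56.2 z 0.1125
```

View pics/w8.png

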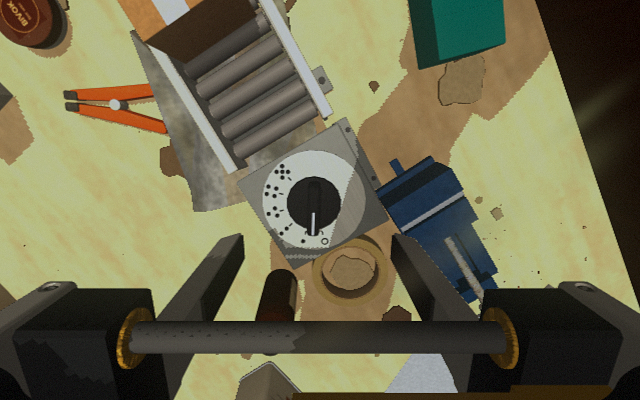

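Call:
{"api": "jog_arm", "payload": {"increments": [[2,-3,-15,0,0,-2.6,1],[0,0,-25,0,0,0,1],[0,0,-25,0,0,0,1],[0,0,-17,0,0,0,1],[0,0,-7,0,0,0,1],[0,0,-2,0,0,0,1],[0,0,0,0,0,0,1],[0,0,0,0,0,0,0],[0,0,0,0,0,0,0],[0,0,0,0,0,0,0],[0,0,0,0,0,0,0],[0,0,0,0,0,0,0],[0,0,0,0,0,0,0],[0,0,0,0,0,0,0],[0,0,0,0,0,0,0],[0,0,0,0,0,0,0],[0,0,0,0,0,0,0]], "squeeze": 15}}

```text
time_s: 39.23
ee_pos: [0.6158, 0.2349, 0.1369]
orientation: [-1.429, -0.773, 0.773]
ft_force: [-0.3, 0.4, -0.3]
opening: 0.0307
```

```bash
python3 - <<'E'
from h import *
st(); lane()
E
```

```text
t 39.23 tcp [0.6158 0.2349 0.1369] jaw 146.82 down [-0. -0. -1.] q [ 0.12  0.62 -0.82  1.68  0.51  1.07  1.7 ] F [-0.3  0.4 -0.3] T [ 0.15 -0.05 -0.06] open 0.0307
px [316. 182.] 142 c [0.0292 0.0968] sz [0.1968 0.0246] ang 89.5 z 0.0633
px [323. 191.] 475 c [-0.0203  0.0955] sz [0.2021 0.0431] ang 88.9 z 0.0635
```

Call:
{"api": "jog_arm", "payload": {"increments": [[-1,3,0,0,0,0,0],[0,0,0,0,0,0,0],[0,0,0,0,0,0,0],[0,0,0,0,0,0,0],[0,0,0,0,0,0,0],[0,0,0,0,0,0,0],[0,0,0,0,0,0,0]]}}

```text
time_s: 39.87
ee_pos: [0.616, 0.2373, 0.1371]
orientation: [-1.43, -0.774, 0.771]
ft_force: [7.4, -1.2, -2.4]
opening: 0.0106
```

Call:
{"api": "jog_arm", "payload": {"increments": [[0,0,0,0,0,-3.5,0],[0,0,0,0,0,-6,0],[0,0,0,0,0,-6,0],[0,0,0,0,0,-6,0],[0,0,0,0,0,-6,0],[0,0,0,0,0,-6,0],[0,0,0,0,0,-6,0],[0,0,0,0,0,-6,0],[0,0,0,0,0,-6,0],[0,0,0,0,0,-6,0],[0,0,0,0,0,-6,0],[0,0,0,0,0,-6,0],[0,0,0,0,0,-3,0],[0,0,0,0,0,0,0],[0,0,0,0,0,0,0],[0,0,0,0,0,0,0]]}}

```text
time_s: 41.2
ee_pos: [0.6159, 0.2378, 0.1371]
orientation: [-1.56, 0.214, -0.217]
ft_force: [7.9, 0.7, -4.7]
opening: 0.011
```

```bash
python3 -c "
from h import *
st()"
```

```text
t 41.2 tcp [0.6159 0.2378 0.1371] jaw 74.3 down [ 1.9e-03  2.0e-04 -1.0e+00] q [-0.07  0.54 -0.54  1.69  0.32  1.    0.57] F [ 7.9  0.7 -4.7] T [ 0.03 -1.85 -0.04] open 0.011
```

Release, retreat upward, and check the dial, stop and lane.

Call:
{"api": "jog_arm", "payload": {"increments": [[0,0,0,0,0,0,0.3],[0,0,0,0,0,0,0.6],[0,0,0,0,0,0,0.6],[0,0,15,0,0,0,0.6],[0,0,25,0,0,0,0.6],[0,0,30,0,0,0,1],[0,0,30,0,0,0,1],[-20,0,30,0,0,0,1],[-30,0,20,0,0,0,1],[-30,0,0,0,0,0,1],[-10,0,0,0,0,0,1],[0,0,0,0,0,0,1],[0,0,0,0,0,0,1]]}}

```text
time_s: 42.28
ee_pos: [0.525, 0.2377, 0.2871]
orientation: [-1.561, 0.214, -0.215]
ft_force: [0.8, -0.2, 0.5]
opening: 0.0926
```

```bash
python3 - <<'E'
from h import *
st(); i,W=lane(); save("s4",cv2.resize(i[110:310,170:470],(795,530),interpolation=2))
i,W,d=grab("wrist"); Z=W[...,2]
m=(abs(W[...,0]-.615)<.05)&(abs(W[...,1]-.238)<.05)
rects(W,m&(Z>.128)&(Z<.145)); save("w9",i)
E
```

```text
t 42.28 tcp [0.525  0.2377 0.2871] jaw 74.32 down [ 5.e-04 -5.e-04 -1.e+00] q [-0.02  0.27 -0.62  1.73  0.17  1.2   0.61] F [ 0.8 -0.2  0.5] T [ 0.03 -0.15  0.03] open 0.0926
px [322. 189.] 623 c [-0.0022  0.0971] sz [0.1982 0.0825] ang 89.3 z 0.0634
px [339. 267.] 381 c [0.6147 0.2392] sz [0.0109 0.0446] ang 73.4 z 0.1371
```

View pics/w9.png

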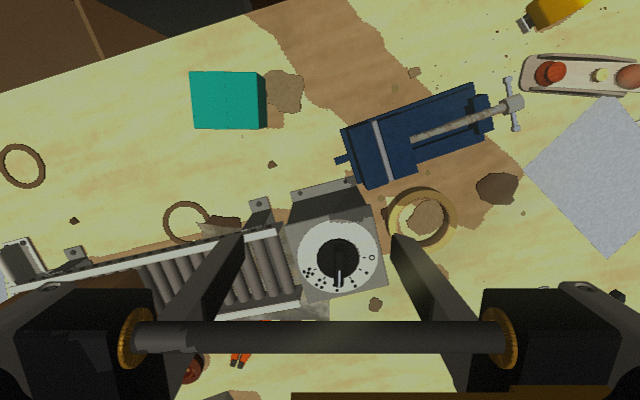

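Call:
{"api": "jog_arm", "payload": {"increments": [[2,-15,0,0,0,0,1],[5,-30,0,0,0,0,1],[5,-30,0,0,0,0,1],[5,-30,0,0,0,0,1],[5,-30,0,0,0,0,1],[5,-30,0,0,0,0,1],[5,-30,0,0,0,0,1],[6,-30,0,0,0,0,1],[6,-30,0,0,0,0,1],[6,-30,0,0,0,0,1],[6,-30,0,0,0,0,1],[6,-30,0,0,0,0,1],[6,-30,0,0,0,0,1],[6,-30,0,0,0,0,1],[6,-30,0,0,0,0,1],[6,-30,0,0,0,0,1],[5,-30,0,0,0,0,1],[3,-15,0,0,0,0,1],[0,0,0,0,0,0,1],[0,0,0,0,0,0,1]]}}

```text
time_s: 44.05
ee_pos: [0.619, -0.2726, 0.2857]
orientation: [-1.559, 0.217, -0.215]
ft_force: [0.8, 0.8, 0.0]
opening: 0.0941
```

```bash
python3 - <<'E'
from h import *
st(); i,W,d=grab("wrist"); Z=W[...,2]
roi=(abs(W[...,0]-.61)<.06)&(abs(W[...,1]+.25)<.05)
rects(W,roi&(Z>.106)&(Z<.116)); rects(W,roi&(Z>.043)&(Z<.0505)); rects(W,roi&(Z>.0505)&(Z<.056))
v,u=np.where(roi&(Z>.03)&(Z<.12)); a,b,c,e=np.percentile(v,1),np.percentile(v,99),np.percentile(u,1),np.percentile(u,99); print(a,b,c,e)
C=i[max(int(a)-5,0):int(b)+5,max(int(c)-5,0):int(e)+5]; k=min(600/C.shape[0],790/C.shape[1]); save("crop10",cv2.resize(C,None,fx=k,fy=k,interpolation=2))
w=W[roi&(Z>.03)&(Z<.045)&(abs(W[...,0]-.611)<.012)&(W[...,1]<-.25)]
if len(w): print('window pts',len(w),np.median(w,0),w[:,2].max())
w7=np.load("w7.npz"); print('brown bit',w7['W'][133,285])
E
```

```text
t 44.05 tcp [ 0.619  -0.2726  0.2857] jaw 74.25 down [-0.0014  0.0011 -1.    ] q [ 0.58  0.41 -0.36  1.51  0.15  1.25  1.5 ] F [0.8 0.8 0. ] T [ 0.09 -0.12  0.09] open 0.0941
px [344. 174.] 574 c [ 0.611  -0.2381] sz [0.0136 0.0559] ang 89.2 z 0.1096
px [325. 169.] 655 c [ 0.6113 -0.2551] sz [0.0305 0.0571] ang 88.3 z 0.047
px [333. 194.] 132 c [ 0.6437 -0.2573] sz [0.0098 0.0252] ang 0.4 z 0.0521
118.0 204.0 314.0 370.0
window pts 82 [ 0.61247223 -0.25727383  0.03936601] 0.044952528919185136
brown bit [0.55256934 0.07851144 0.04021853]
```

View pics/crop10.png

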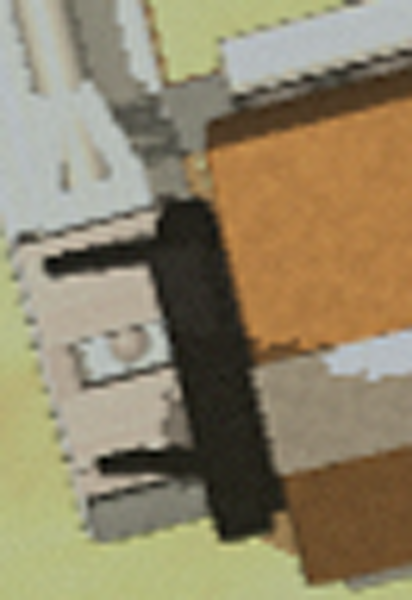

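```bash
python3 - <<'E'
from h import *
robot.hand_in(); st()
E
```

```text
the job is handed in; nothing more can be done
the job is handed in; nothing more can be done
```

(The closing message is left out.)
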